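Pack the instrument case and lock its tray with the pull-off knob

ROBOT

A 6-joint arm with a two-finger parallel gripper is mounted at the origin on the work surface. World frame = base frame: x ahead of the robot, y to its left, z up, the work surface at z = 0. Lengths are in m, angles in degrees, forces in N, time in s.
With the tool pointing down it reaches from about 0.275 to 0.85 m from the base axis. Payload 5.2 kg.
Tool frame: the origin (TCP) lies midway between the tips of the shut fingers; the grasp point (between the pads) lies 19 mm behind it; z points along the fingers, x is the direction in which the jaws open and shut, and the axes are right-handed (so a half turn about z gives the same grasp; the last joint's range is limited). The gripper opens to 85 mm and grips with 20 to 120 N. Pads are 22 mm wide; open, the fingers measure 114 mm over their backs; the gripper's body (76 mm by 85 mm) begins 54 mm behind the grasp point. The pads swing forward as they close: fully open they stand 13 mm farther back than shut.
Start: joints at [-83.812, 14.817, 87.949, -0, 77.235, -11.62], TCP at [0.168, -0.524, 0.231] pointing down, gripper open.
Joint ranges: [-179.93, 179.93], [-52.35, 119.4], [10.71, 147.94], [-69.91, 249.91], [12.55, 155.21], [-178.61, 178.61]. Speed limits (degrees/s): [147.25, 147.25, 180, 180, 180, 180].

INTERFACE

Orientations are given as [roll, pitch, yaw] about the fixed x, y, z axes, in that order (R = Rz(yaw) Ry(pitch) Rx(roll)).
In Python, from plant import telemetry, read_camera, camera_model, manip gives the robot as it stands.
- The arm moves only by the tool send_rows, never from a script. Its argument "increments" is a list that holds one entry, the list of rows, each a list of 7 numbers: the shift along the tool's x, y, z in cm, then the turn, a rotation vector about the tool's x, y, z in rad, then the opening in per cent of the stroke, from 0 (shut) to 100 (fully open). A call has 1 to 5 rows; each row shifts and turns the commanded pose from where the row before left it, along the tool's axes as they then stand; what a row does not reach is not made up. A row lasts 1/10 s, in which the tool goes at most 50 mm and 8.59 degrees, less where a joint would pass 70% of its speed; a pose out of reach is approached as far as the arm can. A call is refused whole if a number of a shift passes 5 or a number of a turn 0.15, either way. A call with a gripper value outside its range is refused whole. The fingers move at their own pace and stop on an object; "squeeze" is the grip in N (left out, the last holds). Time passes only in rows, so rows that do not move let the fingers close. It gives the time, the measured TCP pose, the force and the opening at its end, in the units of the state.
- telemetry.sense(): the state, without advancing time (a new reading comes with each control period).
- read_camera(name): name is "scene" or "top" or "wrist"; returns the picture (420x560x3 uint8, red, green, blue); there is no depth.
- camera_model(name): a dict with "fov_y" (degrees; the focal length in pixels is half the picture's height over the tangent of half this angle, whatever the lens; pixels are square), "cx", "cy" (the principal point, pixels), "eye" and "rotation" of the camera in the world. Camera axes: x right, y down, z forward; pixel columns grow to the right and rows downward; lengths in m; the calibration is good to about 2 mm. A picture is of the moment at which its call begins: read the wrist's pose just before it. camera_model takes no time and is no camera call; for the wrist camera it gives the pose at the moment of the call.
- manip.finish_job(): hands the job in, once; it reports no verdict.
The state is a dict: "time_s": time; "qpos": joint angles; "qd": joint speeds; "tau": joint torques, N m; "tool_pos": TCP position; "orientation": TCP orientation; "ft_force": force on the tool from outside, world axes, zero at the start; "ft_torque": the same for the moment, N m; "gripper_width": finger opening in m.
Only numpy, scipy, OpenCV 4.12 (cv2) and the standard library are available. Lean on these libraries where they do the work, as an engineer would, in place of code of your own. Each camera call takes 0.05 s, during which the arm holds its last target.

TASK

Pack the case for the steriliser: lift its top tray and swing it fully aside, lay every instrument from the blue mat in the compartment underneath, and lower the tray all the way down again. Then push the black knob onto the D-shaped spindle beside the case, turning it until it drops fully home, and turn it clockwise to its stop so that the steel tongue locks the tray; leave the knob on. Leave the bottle, the cup and the empty steel tray where they stand.

Things in the scene. Friction and masses are not known exactly. Their poses are not given: they have to be found in the camera images.
- case: Aluminium instrument case, fixed, 240 (own x) by 200 (own y) by 60 mm high, walls and floor 5 mm. Origin: centre of its underside, on the worktop. Inside: x within 115, y within 95 mm, floor at z = 5 mm; 40 mm of height under the tray when it is down. A grey block on its +y side (x 20 to 80, y 100 to 170 mm, 62 mm high) carries the lock spindle. Turned by up to 0.22 rad.
- tray (a joint): Steel top tray on parallel swing arms, always level. Value q (rad): 0 = down (start; bottom 45, rim 70 mm up), 2.0 = stop, aside on the case's -y side. It moves from down by 120 mm * (cos(q+0.436) - cos 0.436) along the case's y and 120 mm * (sin(q+0.436) - sin 0.436) up: over a hump, ending 201 mm to -y, 26 mm up. Past q = 1.13 it rests at the stop, before it it sinks back. Lifting takes about 6 N.
- tray_handle (a point): Centre of the tray's black handle bar: 100 mm long along the case's x, 12 mm wide (case y), 12 mm high, on two posts 45 mm either side of this point; 41 mm free below the bar. Above the tray's middle; with the tray down it is right over the case's origin, 95 mm up. Moves with the tray. Tray: 224 by 186 mm, 25 mm deep.
- spindle (a joint): Steel lock spindle: upright D-shaft with a flat tongue 62 mm long. Value in rad, growing clockwise seen from above; 0 = tongue along the case's +x (starts within 0.3 of it), 1.6 = stop, tongue over the tray's rim (locked). Stiff: takes about 0.1 N m and stays where it is left.
- spindle_seat (a point): On the spindle's axis, on top of its round shoulder (44 mm across): case x = 50, y = 138 mm, 80 mm up. z up, x along the tongue (turns with the spindle). From here the D-shaft rises 26 mm: 26 mm diameter, one flat on the +x (tongue) side 6.5 mm from the axis; the top 4 mm taper in by 1 mm.
- knob: Loose black knob, 0.14 kg, upright on the worktop: skirt 58 mm across, 36 mm high; above it a grip bar 58 mm long (own x), 16 mm wide (own y), z 36 to 72 mm. Origin: centre of the underside, which has a D-shaped socket, 28 mm deep, 0.9 mm loose, flat on the +x side, marked by a white nose and stripe. Nose over the tongue it fits (within 0.1 rad). Home: origin at spindle_seat; not keyed, some 25 mm higher.
- handpiece_a: Dental handpiece, plain steel: body 18 mm wide and thick (x -64 to +45 mm), at its +x end a short head set across it (to x = 71 mm, y -4 to +18 mm). About 90 g. Lies on the mat, own x (its length) roughly along world y. Origin: on its centre line at half its thickness, in the grip section. May be absent.
- handpiece_b: Second one, the same. Dental handpiece, plain steel: body 18 mm wide and thick (x -64 to +45 mm), at its +x end a short head set across it (to x = 71 mm, y -4 to +18 mm). About 90 g. Lies on the mat, own x (its length) roughly along world y. Origin: on its centre line at half its thickness, in the grip section. May be absent.
- forceps_a: Closed rigid extraction forceps, plain steel, 14 mm thick: two handles side by side, together 22 mm wide (x -70 to +30 mm), joint disc at x = 32 mm, 12 mm wide beak to x = 77 mm. About 130 g. Lies on the mat, own x (its length) roughly along world y. Origin: on its centre line at half its thickness, in the grip section. May be absent.
- forceps_b: Second one, the same. Closed rigid extraction forceps, plain steel, 14 mm thick: two handles side by side, together 22 mm wide (x -70 to +30 mm), joint disc at x = 32 mm, 12 mm wide beak to x = 77 mm. About 130 g. Lies on the mat, own x (its length) roughly along world y. Origin: on its centre line at half its thickness, in the grip section. May be absent.
- syringe: Steel dental syringe: barrel 18 mm wide and thick from x = -20 to +50 mm (grip it at x = 10), nozzle to 72 mm, finger flange 40 mm wide at x = -20 mm, plunger rod and thumb ring to x = -79 mm. About 100 g. Lies on the mat, own x (its length) roughly along world y. Origin: on its centre line at half its thickness, in the grip section. May be absent.
- bottle: Bystander: white plastic bottle, 68 mm wide, 190 mm high, standing. Origin: centre of its underside.
- cup: Bystander: open steel cup, 76 mm wide, 60 mm high. Origin: centre of its underside.
- steel_tray: Bystander: empty low steel tray, 120 by 160 by 25 mm. Origin: centre of its underside.
Not all that is in view belongs to the job. Several things have the shape of the knob; the one meant has the colours described above. Leave any yellow look-alike of the forceps_b alone.

How it is judged:
By the outcome, as a careful person would: the job done as asked, in the order asked, and still so for the second after the job is handed in, with the robot touching nothing.
Of handpiece_a, handpiece_b, forceps_a, forceps_b, syringe only 2 to 4 are there at a start; the rules pass over those that are not, and their reading is None.
At some moment in a run one of handpiece_a, handpiece_b, forceps_a, forceps_b, syringe, knob may be knocked a few centimetres aside while the robot is not near it.
Once in a run the grip may slacken for a moment while it holds something.
It also fails if it takes over 210 s, if anything falls off the work surface, if the arm or the gripper's body presses on something with over 40 N, if the wrist force passes 120 N, or if a joint passes its speed limit or range.

## Working session

There is one attempt and no reset: what is moved stays moved. The work goes in short steps, Python scripts to look and compute and a tool call to move; the robot and the scene stay as the last step left them, time stands still between calls to the robot, and variables do not carry over. Pictures are saved under pics/ and viewed, and the job is handed in when it is done.

Besides the shell and the picture viewer there is one more tool, called after "Call:" in YAML: its name, and indented under it one key for each argument. send_rows: Moves the arm, as the interface text tells. Its arguments: {"type":"object","properties":{"increments":{"type":"array"},"squeeze":{"type":"number"}},"required":["increments"]}

I'll start by reading the state and taking the fixed-camera pictures.

```bash
ls; mkdir -p pics
python3 - <<'E'
from plant import telemetry, read_camera, camera_model, manip
import cv2
print(telemetry.sense())
for n in ("scene","top","wrist"):
    m=camera_model(n); print(n,m)
    im=read_camera(n); cv2.imwrite(f"pics/{n}0.png",cv2.cvtColor(im,cv2.COLOR_RGB2BGR))
E
```

```text
pics
{'time_s': 0.0, 'qpos': array([-8.38116250e+01,  1.48593690e+01,  8.80115719e+01, -7.28865782e-04,
        7.72353513e+01, -1.16204721e+01]), 'qd': array([ 0.01500512,  0.08385986, -0.02793379,  0.01985301, -0.05396555,
        0.04503477]), 'tau': array([-1.66877307e-03, -4.46039701e+01, -2.90575093e+01, -3.13189430e-04,
        1.15447314e-02,  4.16135308e-06]), 'tool_pos': array([ 0.16816425, -0.52309794,  0.23047021]), 'orientation': array([-1.79979286e+02,  1.04256714e-01, -7.21909724e+01]), 'ft_force': array([ 0.68606104, -0.52464007, -0.77409919]), 'ft_torque': array([-0.00675556, -0.06172953,  0.05052857]), 'gripper_width': 0.0850169738636863}
scene {'fov_y': 52.855380523763884, 'cx': 276.24258437730396, 'cy': 204.91439485274327, 'eye': array([1.47123453, 0.06205375, 0.90520142]), 'rotation': array([-129.69422832,   -1.170112  ,   84.40329619])}
top {'fov_y': 57.452975110329035, 'cx': 279.66503992276915, 'cy': 209.94355120135356, 'eye': array([0.3071526 , 0.16645953, 1.01166562]), 'rotation': array([-166.3128599 ,   -0.25864707,  -81.96070638])}
wrist {'fov_y': 60.43386647830547, 'cx': 283.4040450907458, 'cy': 206.85033623688935, 'eye': array([ 0.24744767, -0.49770833,  0.37276983]), 'rotation': array([160.95322603,   0.17209325, -72.17815472])}
```

View pics/scene0.png

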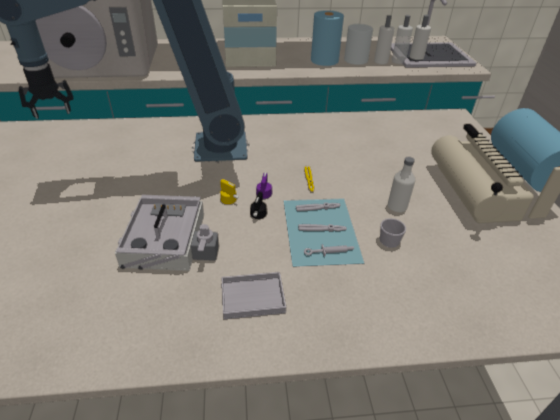

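View pics/top0.png

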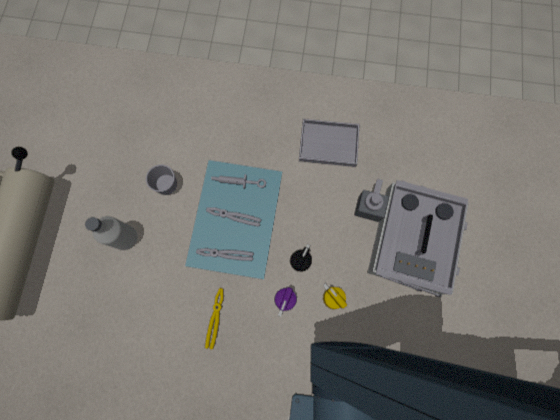

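View pics/wrist0.png

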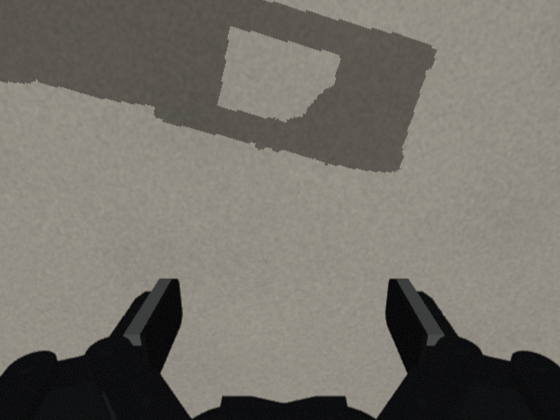

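The top view shows three steel instruments on the blue mat: a syringe at (240,182) and two forceps at (235,217) and (225,254). A yellow look-alike lies off the mat at (215,318). The case is at (420,238), with its spindle block at (372,205). There are three knob shapes: black (301,260), purple (286,298) and yellow (335,297). Next I'll write helpers and enlarge these areas.

```bash
cat > h.py <<'E'
import numpy as np, cv2
from scipy.spatial.transform import Rotation as Ro
from plant import telemetry, read_camera, camera_model, manip
def rot(rpy): return Ro.from_euler('xyz',rpy,degrees=True).as_matrix()
class Cam:
    def __init__(s,m):
        s.f=210/np.tan(np.radians(m['fov_y'])/2); s.c=np.array([m['cx'],m['cy']]); s.e=np.array(m['eye']); s.R=rot(m['rotation'])
    def ray(s,u,v):
        d=s.R@np.array([(u-s.c[0])/s.f,(v-s.c[1])/s.f,1]); return d/np.linalg.norm(d)
    def plane(s,u,v,z):
        d=s.ray(u,v); return s.e+d*(z-s.e[2])/d[2]
    def proj(s,p):
        q=s.R.T@(np.asarray(p,float)-s.e); return s.c+s.f*q[:2]/q[2]
def cam(n): return Cam(camera_model(n))
def shot(n,name=None):
    c=cam(n); im=cv2.cvtColor(read_camera(n),cv2.COLOR_RGB2BGR)
    if name: cv2.imwrite(f'pics/{name}.png',im)
    return c,im
def crop(im,u0,v0,u1,v1,k,name):
    o=cv2.resize(im[v0:v1,u0:u1],None,fx=k,fy=k,interpolation=cv2.INTER_CUBIC); cv2.imwrite(f'pics/{name}.png',o)
def tri(c1,p1,c2,p2):
    d1,d2=c1.ray(*p1),c2.ray(*p2)
    A=np.stack([d1,-d2],1); t=np.linalg.lstsq(A,c2.e-c1.e,rcond=None)[0]
    a,b=c1.e+t[0]*d1,c2.e+t[1]*d2
    return (a+b)/2,np.linalg.norm(a-b)
E
python3 - <<'E'
from h import *
t=cv2.imread('pics/top0.png'); s=cv2.imread('pics/scene0.png')
crop(t,340,170,480,305,5,'t_case'); crop(t,180,150,350,360,3,'t_mat'); crop(s,110,165,290,285,4,'s_case')
E
```

```text
(no output)
```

View pics/t_case.png

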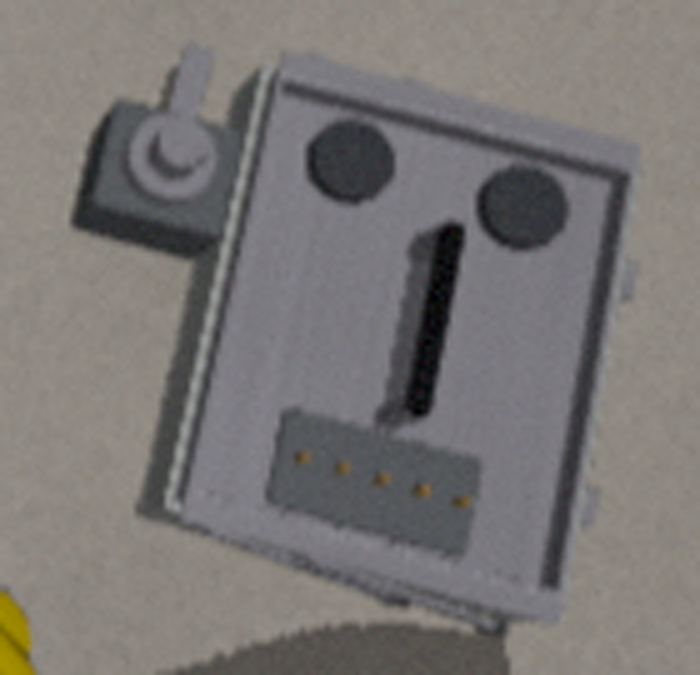

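View pics/t_mat.png

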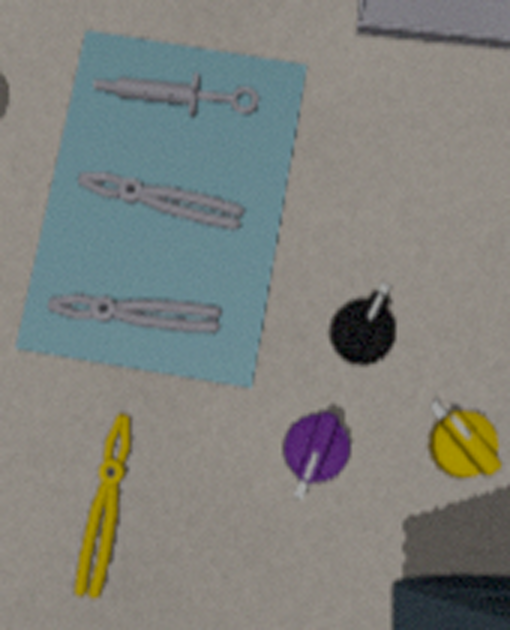

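View pics/s_case.png

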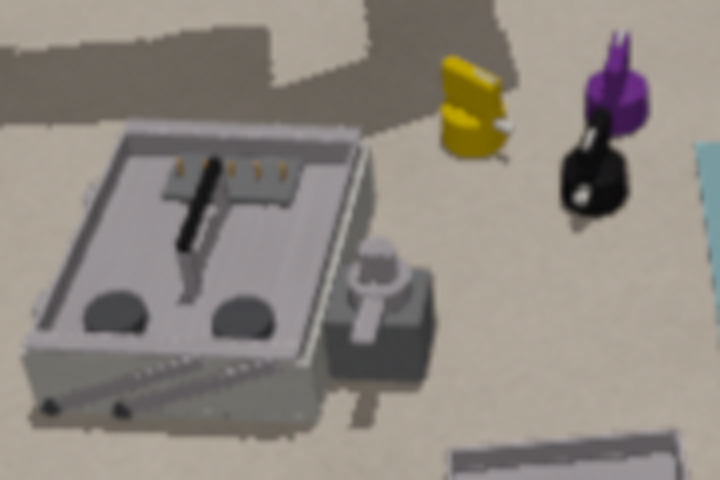

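Run:
```python
from h import *
T,S=cam('top'),cam('scene')
def tc(x,y,k=5,o=(340,170)): return (o[0]+(x+.5)/k-.5,o[1]+(y+.5)/k-.5)
def sc(x,y): return tc(x,y,4,(110,165))
a=tri(T,tc(452,226),S,sc(184,240)); b=tri(T,tc(418,410),S,sc(214,163))
print('handle +x end',a,' -x end',b, 'mid',(a[0]+b[0])/2, 'yaw',np.degrees(np.arctan2(*(a[0]-b[0])[1::-1])))
# tray rim corners at z .07
for n,(p) in dict(pp=(285,52),pm=(640,145),mm=(560,620),mp=(175,512)).items(): print(n,T.plane(*tc(*p),0.07))
print('shoulder',T.plane(*tc(173,157),0.08), 'tonguetip',T.plane(*tc(197,48),0.08))
print('tongue tri',tri(T,tc(197,48),S,sc(366,340)))
for n,p in dict(syr_l=(95,86),syr_r=(258,100),f1l=(80,178),f1j=(130,188),f1r=(243,218),f2l=(50,305),f2j=(104,309),f2r=(220,319)).items():
    print(n,T.plane(*tc(*p,3,(180,150)),0.01))
print('black knob skirt',T.plane(*tc(362,330,3,(180,150)),0.036),'nose',T.plane(*tc(387,288,3,(180,150)),0.02))
print('yk',T.plane(335,297,.03),'pk',T.plane(286,298,.03))
```

```text
handle +x end (array([ 0.56755508, -0.1727289 ,  0.09908511]), np.float64(0.00015505182255479342))  -x end (array([ 0.47581086, -0.16293925,  0.09265424]), np.float64(0.00036554467596885135)) mid [ 0.52168297 -0.16783408  0.09586967] yaw -6.090757132186548
pp [ 0.65618754 -0.09350281  0.07      ]
pm [ 0.63199181 -0.27666455  0.07      ]
mm [ 0.387969   -0.24430713  0.07      ]
mp [ 0.41334844 -0.0564175   0.07      ]
shoulder [ 0.58894975 -0.03857133  0.08      ] tonguetip [ 0.64826118 -0.04600193  0.08      ]
tongue tri (array([ 0.65042445, -0.04651472,  0.0740892 ]), np.float64(0.001633118588751465))
syr_l [0.61129108 0.39418438 0.01      ]
syr_r [0.61908878 0.24464675 0.01      ]
f1l [0.52411637 0.39175416 0.01      ]
f1j [0.52135092 0.34579152 0.01      ]
f1r [0.5084834  0.24154083 0.01      ]
f2l [0.40809125 0.39657716 0.01      ]
f2j [0.41126156 0.34930585 0.01      ]
f2r [0.41684731 0.24776398 0.01      ]
black knob skirt [0.42167696 0.12514287 0.036     ] nose [0.46270514 0.1075912  0.02      ]
yk [0.34216751 0.02720022 0.03      ] pk [0.32261056 0.14818921 0.03      ]
```

The case frame fits: centre (0.522, −0.168) and yaw about −7.6°. The spindle lies where that frame predicts, with the tongue near 0 rad. The instruments are two forceps and a syringe, and the black knob is the one standing at (301,260). I'll swing over to the handle for a closer look with the wrist camera.

```bash
cat >> h.py <<'E'
def go(x,y,z,yaw=None):
    """print turn about tool z (rad), then shift in tool axes after it (cm)"""
    s=telemetry.sense(); R=rot(s['orientation']); p=s['tool_pos']; yw=s['orientation'][2]
    if yaw is None: yaw=yw
    d=(yaw-yw+180)%360-180
    Rt=rot([180,0,yaw]); 
    rv=Ro.from_matrix(R.T@Rt).as_rotvec()
    sh=Rt.T@(np.array([x,y,z])-p)*100
    print('t',round(s['time_s'],2),'turn rotvec',rv.round(3),'then shift cm',sh.round(2),'| F',s['ft_force'].round(1),'w',round(s['gripper_width'],4),'q',s['qpos'].round(0))
E
python3 -c "
from h import *
go(0.48,-0.16,0.27,-97.6)"
```

```text
t 0.15 turn rotvec [0.    0.001 0.443] then shift cm [-40.13 -26.1   -3.93] | F [-0.4  1.2  0.3] w 0.0855 q [-84.  15.  88.   0.  77. -12.]
```

Call:
send_rows:
  increments:
    - [[0,0,-1,0,0,0.148,100],[0,0,-1,0,0,0.148,100],[0,0,-1,0,0,0.147,100]]

```text
time_s: 0.45
tool_pos: [0.1682, -0.5233, 0.2612]
orientation: [180.0, 0.1, -97.9]
ft_force: [0.3, -0.2, -0.5]
gripper_width: 0.0854
```

```bash
python3 -c "
from h import *
go(0.46,-0.16,0.27,-97.6)"
```

```text
t 0.45 turn rotvec [ 0.     0.001 -0.006] then shift cm [-39.87 -24.12  -0.88] | F [ 0.3 -0.2 -0.5] w 0.0854 q [-84.  14.  85.  -0.  81.  14.]
```

Call:
send_rows:
  increments:
    - [[-4,-2.4,-0.1,0,0,0,100],[-4,-2.4,-0.1,0,0,0,100],[-4,-2.4,-0.1,0,0,0,100],[-4,-2.4,-0.1,0,0,0,100],[-4,-2.4,-0.1,0,0,0,100]]

```text
time_s: 0.95
tool_pos: [0.3142, -0.3395, 0.2662]
orientation: [180.0, 0.0, -97.6]
ft_force: [1.5, 0.3, -0.3]
gripper_width: 0.0852
```

Call:
send_rows:
  increments:
    - [[-4,-2.4,-0.1,0,0,0,100],[-4,-2.4,-0.1,0,0,0,100],[-4,-2.4,-0.1,0,0,0,100],[-4,-2.4,-0.1,0,0,0,100],[-4,-2.4,-0.1,0,0,0,100]]

```text
time_s: 1.45
tool_pos: [0.4596, -0.157, 0.2713]
orientation: [180.0, -0.0, -97.6]
ft_force: [0.5, -0.3, -0.6]
gripper_width: 0.0852
```

Call:
send_rows:
  increments:
    - [[0,0,0,0,0,0,100],[0,0,0,0,0,0,100]]

```text
time_s: 1.65
tool_pos: [0.459, -0.1578, 0.271]
orientation: [179.9, -0.0, -97.4]
ft_force: [-0.5, 0.5, -0.6]
gripper_width: 0.0853
```

```bash
python3 -c "
from h import *
go(0.522,-0.168,0.14,-97.6)
c,im=shot('wrist','w1'); print(c.proj([.522,-.168,.095]))"
```

```text
t 1.65 turn rotvec [ 0.001 -0.     0.004] then shift cm [ 0.18 -6.38 13.1 ] | F [-0.5  0.5 -0.6] w 0.0853 q [-32.   7.  93.  -0.  81.  65.]
[285.99325853 106.10334405]
```

View pics/w1.png

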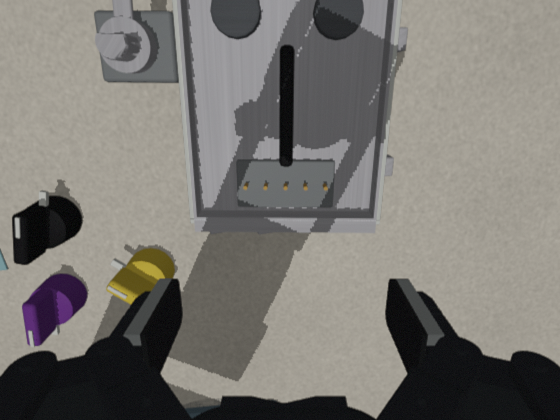

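The wrist view shows the handle bar from (287,48) to (286,163), with the fingers square to it. The spindle is at (124,45). The projected handle centre (286,106) agrees with the picture, so I'll measure precisely from this view together with the top view.

Run:
```python
from h import *
c=cam('wrist'); im=cv2.imread('pics/w1.png')
m=((im.max(2)<40)).astype(np.uint8); m[280:]=0; m[:,:240]=0;m[:,330:]=0;m[:43]=0;m[168:]=0
cn=max(cv2.findContours(m,0,2)[0],key=cv2.contourArea); r=cv2.minAreaRect(cn); print(r)
b=cv2.boxPoints(r); b=b[np.argsort(b[:,1])]; e1,e2=b[:2].mean(0),b[2:].mean(0)
P,Q=c.plane(*e1,.101),c.plane(*e2,.101); print(P,Q,(P+Q)/2,np.linalg.norm(P-Q),np.degrees(np.arctan2(*(P-Q)[1::-1])))
# tri mid with top
T=cam('top'); print(tri(c,(e1+e2)/2,T,np.array([ (430.4+423.6)/2-0.4,(215.2+252)/2-.4])))
# case outer edges at z .06 : left rim, right rim
for p in [(178,10),(191,215),(399,10),(378,215)]: print(p,c.plane(*p,.07))
crop(im,80,0,230,130,5,'w1c')
```

```text
((286.18914794921875, 105.00621032714844), (13.386844635009766, 120.05818939208984), 0.516164243221283)
[ 0.56812923 -0.17572119  0.101     ] [ 0.47220473 -0.16244512  0.101     ] [ 0.52016698 -0.16908315  0.101     ] 0.09683884932366765 -7.879746132103897
(array([ 0.52220252, -0.16937762,  0.09179156]), np.float64(0.00014692635991815037))
(178, 10) [ 0.6097156  -0.08847662  0.07      ]
(191, 215) [ 0.42665523 -0.05980504  0.07      ]
(399, 10) [ 0.58530407 -0.27399858  0.07      ]
(378, 215) [ 0.40195769 -0.24803954  0.07      ]
```

View pics/w1c.png

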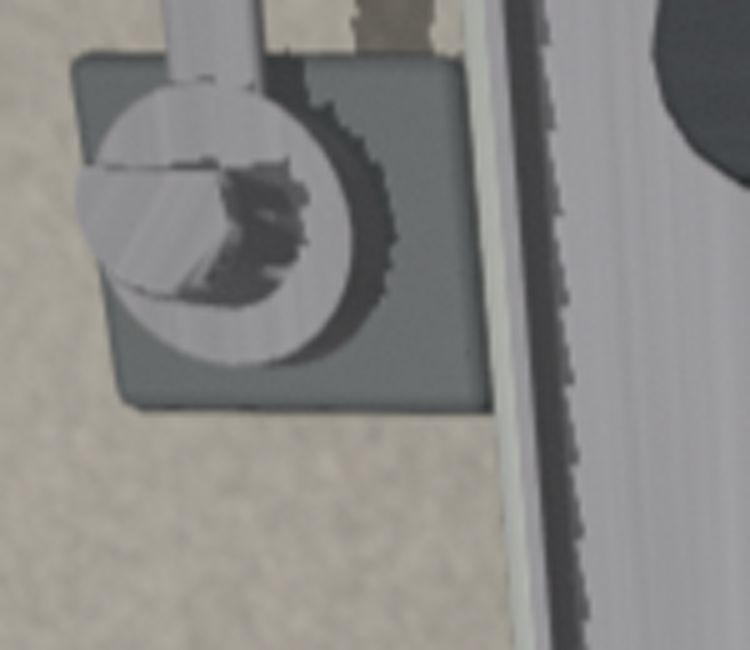

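```bash
python3 -c "
from h import *
go(0.521,-0.169,0.076,-97.9)"
```

```text
t 1.7 turn rotvec [ 0.001 -0.     0.007] then shift cm [ 0.16 -6.33 19.5 ] | F [ 0.7 -0.  -0.6] w 0.0856 q [-32.   7.  93.  -0.  81.  65.]
```

Call:
send_rows:
  increments:
    - [[0.15,-2.1,2.5,0,0,0.007,100],[0,-2.1,3,0,0,0,100],[0,-2.1,3,0,0,0,100],[0,0,3,0,0,0,60],[0,0,3,0,0,0,60]]

```text
time_s: 2.2
tool_pos: [0.5204, -0.171, 0.1248]
orientation: [180.0, -0.0, -98.1]
ft_force: [0.0, 0.4, -0.2]
gripper_width: 0.0589
```

Call:
send_rows:
  increments:
    - [[0,0,3,0,0,0,60],[0,0,2,0,0,0,60],[0,0,0,0,0,0,60]]

```text
time_s: 2.5
tool_pos: [0.5179, -0.1696, 0.0733]
orientation: [179.6, 0.1, -98.1]
ft_force: [-0.0, 0.5, -0.5]
gripper_width: 0.0514
```

```bash
python3 -c "
from h import *
go(0.521,-0.169,0.076,-97.9)
shot('wrist','w2')"
```

```text
t 2.5 turn rotvec [ 0.007  0.002 -0.004] then shift cm [-0.1  -0.3  -0.27] | F [-0.   0.5 -0.5] w 0.0514 q [-30.  24. 100.  -0.  57.  68.]
```

View pics/w2.png

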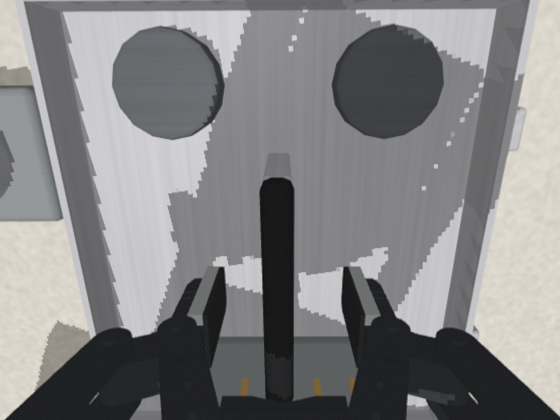

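The bar stands between the pads, about 1 mm to the left of centre (column 277 against pads at 222 and 345). I'll close on it.

Call:
send_rows:
  increments:
    - [[-0.1,-0.2,-0.2,0,0,0,30],[0,0,0,0,0,0,0],[0,0,0,0,0,0,0],[0,0,0,0,0,0,0],[0,0,0,0,0,0,0]]
  squeeze: 60

```text
time_s: 3.05
tool_pos: [0.5243, -0.1684, 0.0801]
orientation: [-179.8, -0.1, -98.0]
ft_force: [0.1, 1.4, 6.0]
gripper_width: 0.0107
```

Run:
```python
from h import *
go(0.521,-0.169,0.076,-97.9)
# arc: displacement in tool frame: tool x = case -y ; tool z down
a=.436
prev=(0,0)
for q in np.linspace(0,2.0,21):
    dy=12*(np.cos(q+a)-np.cos(a)); dz=12*(np.sin(q+a)-np.sin(a)); 
    x,z=-dy,-dz
    print(round(q,2),'cum',round(x,2),round(z,2),'inc',round(x-prev[0],2),round(z-prev[1],2)); prev=(x,z)
```

```text
t 3.05 turn rotvec [-0.003 -0.001 -0.001] then shift cm [0.1  0.32 0.41] | F [0.1 1.4 6. ] w 0.0107 q [-29.  23.  99.   0.  57.  69.]
0.0 cum -0.0 -0.0 inc -0.0 -0.0
0.1 cum 0.56 -1.06 inc 0.56 -1.06
0.2 cum 1.22 -2.06 inc 0.66 -1.0
0.3 cum 1.98 -2.99 inc 0.76 -0.93
0.4 cum 2.83 -3.84 inc 0.85 -0.85
0.5 cum 3.76 -4.59 inc 0.93 -0.76
0.6 cum 4.76 -5.26 inc 1.0 -0.66
0.7 cum 5.82 -5.82 inc 1.06 -0.56
0.8 cum 6.93 -6.27 inc 1.11 -0.45
0.9 cum 8.09 -6.6 inc 1.15 -0.34
1.0 cum 9.26 -6.82 inc 1.18 -0.22
1.1 cum 10.46 -6.92 inc 1.2 -0.1
1.2 cum 11.66 -6.91 inc 1.2 0.02
1.3 cum 12.85 -6.77 inc 1.19 0.14
1.4 cum 14.02 -6.51 inc 1.17 0.26
1.5 cum 15.16 -6.14 inc 1.14 0.37
1.6 cum 16.26 -5.66 inc 1.1 0.48
1.7 cum 17.3 -5.07 inc 1.04 0.59
1.8 cum 18.28 -4.37 inc 0.98 0.69
1.9 cum 19.19 -3.59 inc 0.91 0.79
2.0 cum 20.01 -2.71 inc 0.82 0.87
```

Call:
send_rows:
  increments:
    - [[0.56,0,-1.06,0,0,0,0],[0.66,0,-1.0,0,0,0,0],[0.76,0,-0.93,0,0,0,0],[0.85,0,-0.85,0,0,0,0],[0.93,0,-0.76,0,0,0,0]]

```text
time_s: 3.55
tool_pos: [0.5193, -0.2041, 0.125]
orientation: [-179.9, 0.1, -97.9]
ft_force: [5.9, 4.5, -4.6]
gripper_width: 0.0107
```

Call:
send_rows:
  increments:
    - [[1.0,0,-0.66,0,0,0,0],[1.06,0,-0.56,0,0,0,0],[1.11,0,-0.45,0,0,0,0],[1.15,0,-0.34,0,0,0,0],[1.18,0,-0.22,0,0,0,0]]

```text
time_s: 4.05
tool_pos: [0.5118, -0.2588, 0.1482]
orientation: [-179.8, 0.1, -97.9]
ft_force: [5.5, 5.6, 1.5]
gripper_width: 0.0108
```

```bash
python3 -c "
from h import *
go(0.521,-0.169,0.076,-97.9)
shot('scene','s3')"
```

```text
t 4.05 turn rotvec [-0.003  0.002 -0.001] then shift cm [-9.02  0.32  7.22] | F [5.5 5.6 1.5] w 0.0108 q [-38.  21.  92.   0.  67.  60.]
```

View pics/s3.png

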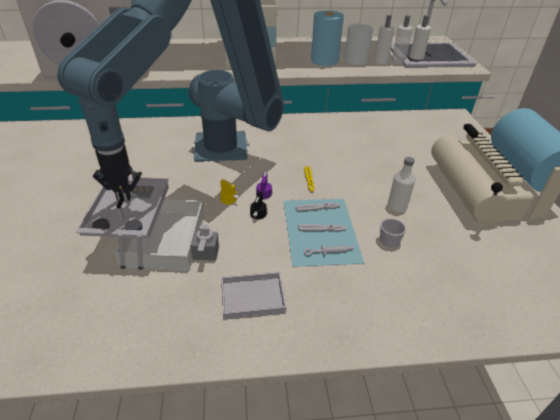

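The tray is up on its arms at (127,205) and the case is open below it. I'll continue over the hump to the stop.

Call:
send_rows:
  increments:
    - [[1.2,0,-0.1,0,0,0,0],[1.2,0,0.02,0,0,0,0],[1.19,0,0.14,0,0,0,0],[1.17,0,0.26,0,0,0,0],[1.14,0,0.37,0,0,0,0]]

```text
time_s: 4.6
tool_pos: [0.5035, -0.319, 0.1415]
orientation: [-179.8, -0.1, -98.0]
ft_force: [3.9, 2.1, 2.7]
gripper_width: 0.0104
```

Call:
send_rows:
  increments:
    - [[1.1,0,0.48,0,0,0,0],[1.04,0,0.59,0,0,0,0],[0.98,0,0.69,0,0,0,0],[0.91,0,0.79,0,0,0,0],[0.75,0,0.8,0,0,0,0]]

```text
time_s: 5.1
tool_pos: [0.4968, -0.3672, 0.1065]
orientation: [-179.8, -0.1, -98.0]
ft_force: [7.7, 16.7, 36.8]
gripper_width: 0.0106
```

```bash
python3 -c "
from h import *
go(0.521-.0276,-0.169-.1983,0.103,-97.9)
shot('scene','s4')"
```

```text
t 5.1 turn rotvec [-0.003 -0.002 -0.002] then shift cm [0.05 0.34 0.35] | F [ 7.7 16.7 36.8] w 0.0106 q [-47.  27.  88.   0.  65.  51.]
```

View pics/s4.png

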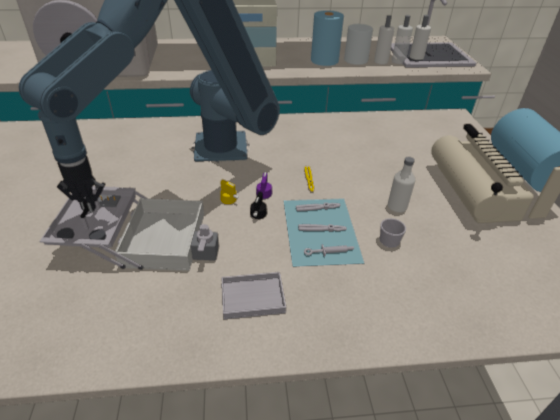

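The tray is at its stop (force rise, displacement matches). I'll release it and rise.

Call:
send_rows:
  increments:
    - [[0,0,-0.3,0,0,0,0],[0,0,0,0,0,0,60],[0,0,0,0,0,0,60],[0,0,0,0,0,0,60],[0,0,0,0,0,0,60]]

```text
time_s: 5.65
tool_pos: [0.4949, -0.3655, 0.1087]
orientation: [179.9, 0.0, -98.0]
ft_force: [0.1, 0.1, 0.5]
gripper_width: 0.0512
```

Call:
send_rows:
  increments:
    - [[0,0,-3,0,0,0,60],[0,0,-4,0,0,0,60],[0,0,-4,0,0,0,60],[0,0,-4,0,0,0,60],[0,0,-3,0,0,0,60]]

```text
time_s: 6.15
tool_pos: [0.4955, -0.366, 0.2922]
orientation: [-179.9, -0.1, -98.0]
ft_force: [0.3, -0.6, 0.4]
gripper_width: 0.0512
```

```bash
python3 -c "
from h import *
go(0.47,0.27,0.28,0)
shot('scene','s5');shot('top','t5')"
```

```text
t 6.15 turn rotvec [ 0.    -0.003 -1.71 ] then shift cm [ -2.55 -63.6    1.22] | F [ 0.3 -0.6  0.4] w 0.0512 q [-47.  20.  72.  -0.  87.  51.]
```

View pics/t5.png

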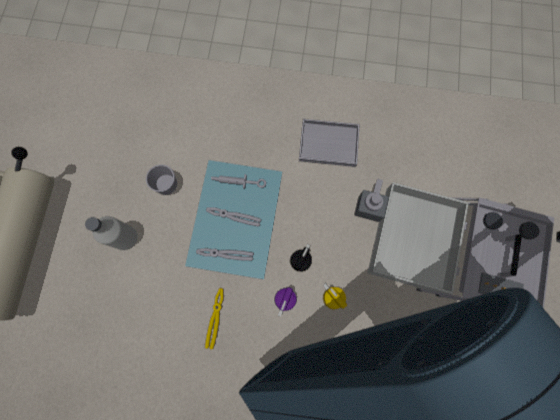

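The tray now lies aside at (510,240), and the case at (418,240) is open and empty. Next I'll move over the mat for close measurements.

Call:
send_rows:
  increments:
    - [[0,0,0,0,0,-0.145,60],[0,0,0,0,0,-0.145,60],[0,0,0,0,0,-0.145,60],[0,0,0,0,0,-0.145,60],[0,0,0,0,0,-0.145,60]]

```text
time_s: 6.75
tool_pos: [0.4949, -0.3653, 0.2878]
orientation: [180.0, 0.1, -56.1]
ft_force: [-0.2, 0.8, -0.1]
gripper_width: 0.0512
```

Call:
send_rows:
  increments:
    - [[0,0,0,0,0,-0.145,60],[0,0,0,0,0,-0.145,60],[0,0,0,0,0,-0.145,60],[0,0,0,0,0,-0.145,60],[0,0,0,0,0,-0.145,60]]

```text
time_s: 7.25
tool_pos: [0.495, -0.3653, 0.2878]
orientation: [-179.9, 0.1, -14.6]
ft_force: [0.1, 0.2, -0.1]
gripper_width: 0.0513
```

Call:
send_rows:
  increments:
    - [[0,0,0,0,0,-0.145,60],[0,0,0,0,0,-0.115,60],[0.15,-4.5,0,0,0,0,60],[0.15,-4.5,0,0,0,0,60],[0.15,-4.5,0,0,0,0,60]]

```text
time_s: 7.75
tool_pos: [0.4992, -0.2292, 0.2877]
orientation: [-179.9, 0.1, -0.1]
ft_force: [0.8, -0.8, 0.9]
gripper_width: 0.0515
```

Call:
send_rows:
  increments:
    - [[0.15,-4.5,0,0,0,0,60],[0.15,-4.5,0,0,0,0,60],[0.15,-4.5,0,0,0,0,60],[0.15,-4.5,0,0,0,0,60],[0.15,-4.5,0,0,0,0,60]]

```text
time_s: 8.25
tool_pos: [0.5066, -0.0039, 0.2882]
orientation: [-180.0, 0.1, -0.0]
ft_force: [-0.4, 0.4, 0.3]
gripper_width: 0.0511
```

Call:
send_rows:
  increments:
    - [[0.15,-4.5,0,0,0,0,60],[0.15,-4.5,0,0,0,0,60],[0.15,-4.5,0,0,0,0,60],[0.15,-4.5,0,0,0,0,60],[0.15,-4.5,0,0,0,0,60]]

```text
time_s: 8.75
tool_pos: [0.5142, 0.221, 0.2881]
orientation: [180.0, 0.1, -0.0]
ft_force: [0.2, 0.2, -0.4]
gripper_width: 0.0514
```

Call:
send_rows:
  increments:
    - [[0,-1.5,0,0,0,0,60],[0,0,0,0,0,0,60]]

```text
time_s: 8.95
tool_pos: [0.5142, 0.2361, 0.288]
orientation: [180.0, 0.1, 0.2]
ft_force: [0.7, -1.1, -0.6]
gripper_width: 0.0513
```

```bash
python3 -c "
from h import *
go(0.515,0.24,0.28,0)
shot('wrist','w6')"
```

```text
t 8.95 turn rotvec [0.    0.002 0.003] then shift cm [ 0.08 -0.39  0.8 ] | F [ 0.7 -1.1 -0.6] w 0.0513 q [13. 15. 80. -0. 85. 13.]
```

View pics/w6.png

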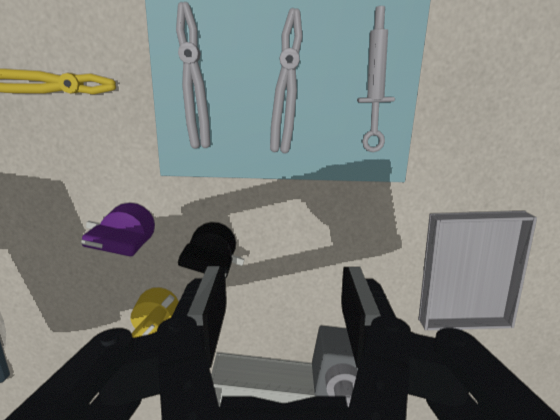

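The wrist view shows, on the mat: forceps with joints at (188,52) and (289,59), and the syringe with its flange at (376,100) and its ring at (373,142). The yellow look-alike at (68,83) lies off the mat. I'll compute axes and heights now.

```bash
cat >> h.py <<'E'
def instr(im,c,z=.008,roi=None,show=None):
    hsv=cv2.cvtColor(im,cv2.COLOR_BGR2HSV)
    blue=((hsv[...,0]>80)&(hsv[...,0]<105)&(hsv[...,1]>60)).astype(np.uint8)
    cn=max(cv2.findContours(blue,0,2)[0],key=cv2.contourArea)
    hull=np.zeros_like(blue); cv2.fillPoly(hull,[cv2.convexHull(cn)],1); hull=cv2.erode(hull,np.ones((3,3)))
    m=cv2.morphologyEx(hull&((hsv[...,1]<50)).astype(np.uint8),cv2.MORPH_CLOSE,np.ones((3,3)))
    out=[]
    for k in cv2.findContours(m,0,2)[0]:
        if cv2.contourArea(k)<250: continue
        pts=np.array([c.plane(*p,z)[:2] for p in k[:,0].astype(float)])
        r=cv2.minAreaRect((pts*1000).astype(np.float32)); vx,vy=cv2.fitLine((pts*1000).astype(np.float32),2,0,.01,.01)[:2,0]
        out.append((np.array(r[0]).round(1),np.array(r[1]).round(1),round(float(np.degrees(np.arctan2(vy,vx))),1)))
    return out,m
E
python3 - <<'E'
from h import *
c=cam('wrist'); im=cv2.imread('pics/w6.png'); T=cam('top')
o,m=instr(im,c)
for k in o: print(k)
def tc(x,y): return (180+(x+.5)/3-.5,150+(y+.5)/3-.5)
print('j1',tri(c,(289.5,59),T,tc(130,188))); print('j2',tri(c,(188.5,52),T,tc(104,309))); print('ring',tri(c,(373,142),T,tc(247,100)))
for n,p in dict(j1=(289.5,59),j2=(188.5,52),flange=(376,100),ring=(373,142),nozzle=(380,8)).items(): print(n,c.plane(*p,.01).round(4))
crop(im,140,0,440,190,2.6,'w6c')
E
```

```text
j1 (array([0.51848653, 0.3425003 , 0.02504672]), np.float64(0.0013866167470711146))
j2 (array([0.41100401, 0.34916207, 0.01190777]), np.float64(0.00042138730969665364))
ring (array([0.6159369 , 0.25429228, 0.01429409]), np.float64(0.0007953758087312636))
j1 [0.519  0.3428 0.01  ]
j2 [0.4105 0.3495 0.01  ]
flange [0.616  0.3005 0.01  ]
ring [0.6166 0.2537 0.01  ]
nozzle [0.6123 0.3919 0.01  ]
```

View pics/w6c.png

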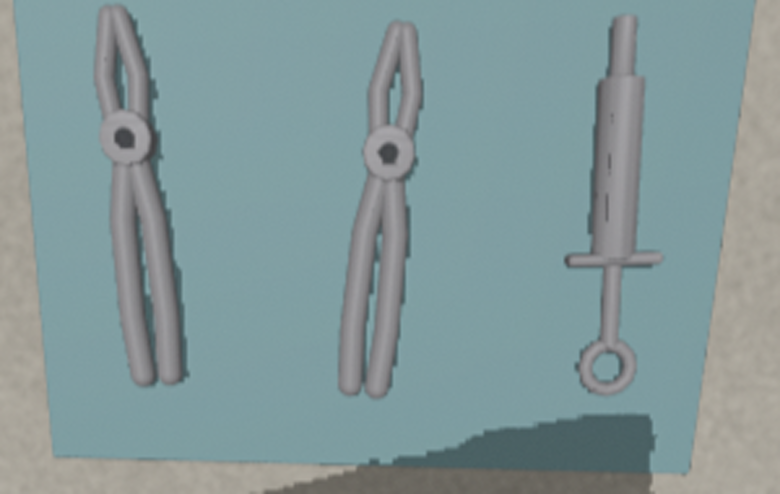

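Run:
```python
from h import *
c=cam('wrist')
print(cv2.cvtColor(cv2.imread('pics/w6.png'),cv2.COLOR_BGR2HSV)[[150,100,100,60],[250,330,376,197]])
f=lambda x,y,z=.01:c.plane(140+(x+.5)/2.6-.5,(y+.5)/2.6-.5,z)[:2]
for n,(j,h,t) in dict(left=((125,137),(158,380),(112,10)),mid=((388,152),(364,390),(403,25))).items():
    J,H,Tp=f(*j),f(*h),f(*t); d=(Tp-H)/np.linalg.norm(Tp-H); print(n,'J',J.round(4),'len',np.linalg.norm(Tp-H).round(4),'dir',np.degrees(np.arctan2(d[1],d[0])).round(1),'handle-J dir',np.degrees(np.arctan2(*(J-H)[::-1])).round(1),'origin J-.032d',(J-.032*d).round(4), 'from ends',(H+.07*d).round(4))
B,F,G=f(623,78),f(612,260),f(607,368); d=(B-G)/np.linalg.norm(B-G); print('syr',np.degrees(np.arctan2(d[1],d[0])).round(1),'grip x=10:',(F+.03*d).round(4),(B-.04*d).round(4),np.linalg.norm(B-F))
```

```text
[[ 93  55 161]
 [ 94  54 161]
 [130   6 129]
 [105   7  71]]
left J [0.4096 0.3491] len 0.1471 dir 93.0 handle-J dir 93.6 origin J-.032d [0.4113 0.3172] from ends [0.4124 0.3186]
mid J [0.5184 0.3436] len 0.1469 dir 83.9 handle-J dir 84.2 origin J-.032d [0.515  0.3118] from ends [0.5158 0.3141]
syr 91.6 grip x=10: [0.6141 0.3308] [0.6145 0.3316] 0.0707663781327369
```

The lengths check (147 mm). The targets are left forceps (0.412,0.318, dir 93°), middle forceps (0.5155,0.313, dir 84°) and syringe grip (0.614,0.331, dir 91.6°). I'll take the left forceps first.

```bash
cat >> h.py <<'E'
C0=np.array([.5215,-.1685]); TH=-7.9
def case(x,y):
    a=np.radians(TH); return C0+np.array([[np.cos(a),-np.sin(a)],[np.sin(a),np.cos(a)]])@np.array([x,y])
E
python3 -c "
from h import *
go(0.4118,0.318,0.06,3)
for p in [(-.065,-.0035),(0,-.0035),(.065,.0135),(.05,.138)]: print(p,case(*p).round(4))"
```

```text
t 9.0 turn rotvec [ 0.001  0.002 -0.05 ] then shift cm [-9.81 -8.87 22.81] | F [-0.2 -0.1  0.6] w 0.051 q [13. 15. 80. -0. 85. 13.]
(-0.065, -0.0035) [ 0.4566 -0.163 ]
(0, -0.0035) [ 0.521 -0.172]
(0.065, 0.0135) [ 0.5877 -0.1641]
(0.05, 0.138) [ 0.59   -0.0387]
```

Call:
send_rows:
  increments:
    - [[0,0,0,0,0,-0.05,60],[-2,-1.8,3.6,0,0,0,60],[-2,-1.8,3.6,0,0,0,60],[-2,-1.8,3.6,0,0,0,60],[-2,-1.8,3.6,0,0,0,60]]

```text
time_s: 9.5
tool_pos: [0.4312, 0.3006, 0.144]
orientation: [180.0, -0.0, 2.7]
ft_force: [0.5, 0.3, -1.1]
gripper_width: 0.051
```

Call:
send_rows:
  increments:
    - [[-1.8,-1.7,3.5,0,0,0,50],[0,0,2.5,0,0,0,50],[0,0,2,0,0,0,50],[0,0,0,0,0,0,50]]

```text
time_s: 9.9
tool_pos: [0.4109, 0.3157, 0.0626]
orientation: [179.8, 0.3, 2.8]
ft_force: [-0.3, 0.0, 0.6]
gripper_width: 0.0429
```

```bash
python3 -c "
from h import *
go(0.4118,0.318,0.005,3)
shot('wrist','w7')"
```

```text
t 9.9 turn rotvec [ 0.003  0.006 -0.004] then shift cm [ 0.1  -0.22  5.76] | F [-0.3  0.   0.6] w 0.0429 q [ 25.  22. 104.  -0.  54.  22.]
```

View pics/w7.png

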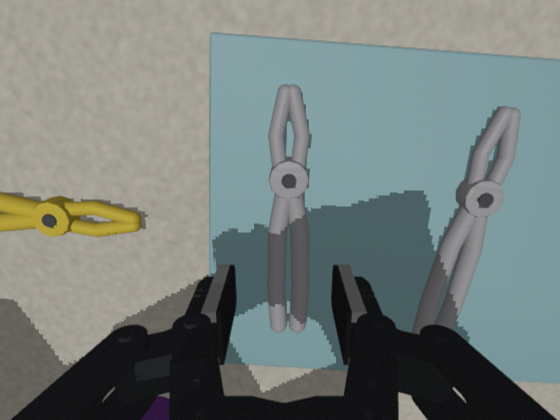

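```bash
python3 -c "
from h import *
c=cam('wrist'); J=c.plane(289,181,.012)[:2]; H=c.plane(288,327,.008)[:2]; t=c.plane(291,88,.008)[:2]
d=(t-H)/np.linalg.norm(t-H); print(J,H,np.degrees(np.arctan2(d[1],d[0])),np.linalg.norm(t-H),J-.032*d,H+.07*d)
go(*(J-.032*d),0.004,3)"
```

```text
[0.41253725 0.34893611] [0.41730169 0.24887391] 92.42430508286418 0.1492550415378798 [0.41389083 0.31696475] [0.41434073 0.31881126]
t 9.95 turn rotvec [ 0.002  0.003 -0.004] then shift cm [ 0.18 -0.04  6.02] | F [-1.  -0.4  0.2] w 0.0428 q [ 25.  22. 104.  -0.  54.  22.]
```

Call:
send_rows:
  increments:
    - [[0.15,0,2,0,0,0,50],[0,0,2,0,0,0,50],[0,0,1.3,0,0,0,50],[0,0,0.5,0,0,0,50],[0,0,0,0,0,0,50]]

```text
time_s: 10.45
tool_pos: [0.4145, 0.3181, 0.0073]
orientation: [180.0, 0.0, 2.8]
ft_force: [-0.1, 0.1, 0.3]
gripper_width: 0.0426
```

Call:
send_rows:
  increments:
    - [[0,0,0,0,0,0,30],[0,0,0,0,0,0,0],[0,0,0,0,0,0,0],[0,0,0,0,0,0,0],[0,0,0,0,0,0,0]]
  squeeze: 60

```text
time_s: 10.95
tool_pos: [0.4151, 0.3188, 0.0084]
orientation: [-180.0, -0.1, 2.9]
ft_force: [0.1, -1.5, 6.3]
gripper_width: 0.0203
```

Call:
send_rows:
  increments:
    - [[0,0,-2,0,0,0,0],[0,0,-3,0,0,0,0],[0,0,-4,0,0,0,0],[0,0,-3,0,0,0,0],[0,0,0,0,0,0,0]]

```text
time_s: 11.45
tool_pos: [0.4169, 0.32, 0.1319]
orientation: [-179.8, -0.5, 2.9]
ft_force: [-0.3, 0.4, -2.2]
gripper_width: 0.0198
```

```bash
python3 -c "
from h import *
go(0.4566,-0.163,0.12,-7.9)
shot('wrist','w8')"
```

```text
t 11.45 turn rotvec [-0.004 -0.008  0.188] then shift cm [10.57 47.29  1.19] | F [-0.3  0.4 -2.2] w 0.0198 q [ 25.  17. 100.   0.  63.  22.]
```

View pics/w8.png

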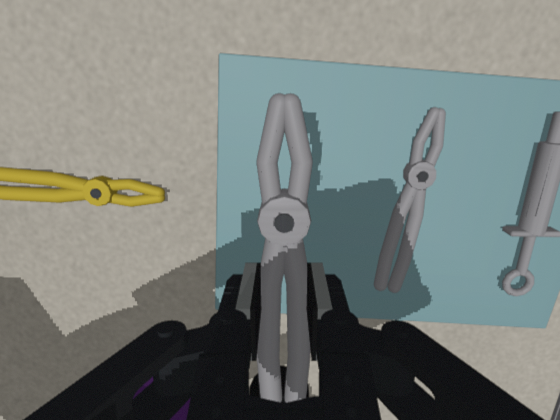

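The forceps are held level and centred at (284,222). I'll carry them to the case.

Call:
send_rows:
  increments:
    - [[0,0,0,0,0,0.095,0],[0,0,0,0,0,0.093,0],[1,4.3,0,0,0,0,0],[1,4.3,0,0,0,0,0],[1,4.3,0,0,0,0,0]]

```text
time_s: 12.0
tool_pos: [0.4247, 0.1853, 0.1255]
orientation: [179.9, 0.2, -7.8]
ft_force: [1.7, 0.3, -0.6]
gripper_width: 0.0199
```

Call:
send_rows:
  increments:
    - [[1,4.3,0,0,0,0,0],[1,4.3,0,0,0,0,0],[1,4.3,0,0,0,0,0],[1,4.3,0,0,0,0,0],[1,4.3,0,0,0,0,0]]

```text
time_s: 12.5
tool_pos: [0.4448, -0.0346, 0.1258]
orientation: [-180.0, 0.1, -7.9]
ft_force: [0.9, 0.6, -1.0]
gripper_width: 0.0203
```

Call:
send_rows:
  increments:
    - [[1,4.3,0,0,0,0,0],[1,4.3,0,0,0,0,0],[0.5,4.2,0,0,0,0,0],[0,0,0,0,0,0,0]]

```text
time_s: 12.9
tool_pos: [0.453, -0.1683, 0.1259]
orientation: [179.9, 0.0, -8.2]
ft_force: [-0.0, -0.3, -0.8]
gripper_width: 0.0197
```

```bash
python3 -c "
from h import *
go(0.4566,-0.163,0.012,-7.9)
shot('wrist','w9')"
```

```text
t 12.9 turn rotvec [ 0.001  0.001 -0.005] then shift cm [ 0.29 -0.57 11.39] | F [-0.  -0.3 -0.8] w 0.0197 q [-34.  14. 105.  -0.  61. -25.]
```

View pics/w9.png

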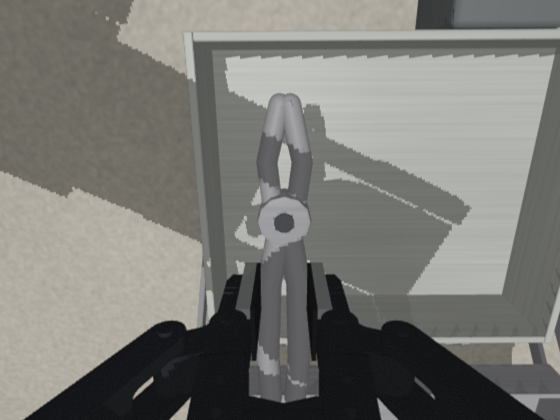

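Call:
send_rows:
  increments:
    - [[0.3,-0.6,2,0,0,0,0],[0,0,3,0,0,0,0],[0,0,3,0,0,0,0],[0,0,2,0,0,0,0],[0,0,1,0,0,0,0]]

```text
time_s: 13.45
tool_pos: [0.4549, -0.1552, 0.0146]
orientation: [-179.8, 0.3, -7.8]
ft_force: [-0.3, -0.2, 0.3]
gripper_width: 0.02
```

Call:
send_rows:
  increments:
    - [[0,0,0.4,0,0,0,0],[0,0,0,0,0,0,0]]

```text
time_s: 13.65
tool_pos: [0.4569, -0.1573, 0.013]
orientation: [-180.0, 0.0, -7.9]
ft_force: [-0.2, 0.4, -1.3]
gripper_width: 0.0201
```

Call:
send_rows:
  increments:
    - [[0,0,0.1,0,0,0,0],[0,0,0,0,0,0,45],[0,0,0,0,0,0,45],[0,0,0,0,0,0,45],[0,0,-1,0,0,0,45]]

```text
time_s: 14.15
tool_pos: [0.4563, -0.1576, 0.022]
orientation: [-180.0, 0.1, -7.9]
ft_force: [-1.0, -0.4, 0.7]
gripper_width: 0.0382
```

Call:
send_rows:
  increments:
    - [[0,0,-3,0,0,0,45],[0,0,-4,0,0,0,45],[0,0,-4,0,0,0,45],[0,0,-4,0,0,0,45],[0,0,0,0,0,0,45]]

```text
time_s: 14.65
tool_pos: [0.4602, -0.1599, 0.1788]
orientation: [179.7, -0.6, -7.9]
ft_force: [-0.4, -0.2, -0.3]
gripper_width: 0.0386
```

```bash
python3 -c "
from h import *
go(0.50,0.24,0.18,-6)
shot('wrist','w10')
shot('top','t10')"
```

```text
t 14.65 turn rotvec [ 0.005 -0.011 -0.033] then shift cm [ -0.23 -40.19  -0.12] | F [-0.4 -0.2 -0.3] w 0.0386 q [-32.  10. 101.   0.  67. -24.]
```

View pics/w10.png

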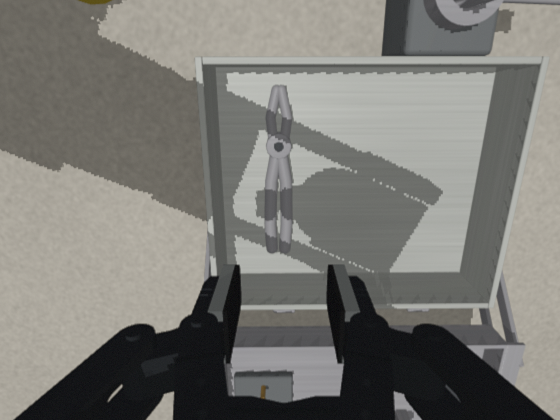

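View pics/t10.png

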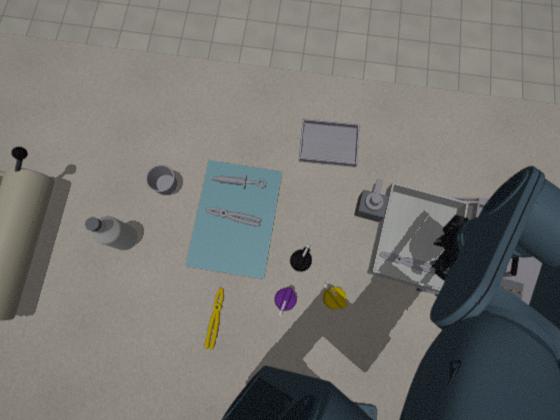

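The forceps lie flat in the compartment at wrist pixel (278,150). The other two instruments haven't moved on the mat. Next are the middle forceps.

Call:
send_rows:
  increments:
    - [[0,0,0,0,0,-0.033,45],[0.05,-4.4,0,0,0,0,45],[0.05,-4.4,0,0,0,0,45],[0.05,-4.4,0,0,0,0,45],[0.05,-4.4,0,0,0,0,45]]

```text
time_s: 15.25
tool_pos: [0.4762, 0.0185, 0.1706]
orientation: [-180.0, 0.2, -6.1]
ft_force: [1.3, 1.2, -0.6]
gripper_width: 0.0384
```

Call:
send_rows:
  increments:
    - [[0.05,-4.4,0,0,0,0,50],[0.05,-4.4,0,0,0,0,50],[0.05,-4.4,0,0,0,0,50],[0.05,-4.4,0,0,0,0,50],[0.05,-4.4,0,0,0,0,50]]

```text
time_s: 15.75
tool_pos: [0.5017, 0.2369, 0.1704]
orientation: [179.9, 0.2, -6.0]
ft_force: [0.7, 0.3, -0.0]
gripper_width: 0.0426
```

Call:
send_rows:
  increments:
    - [[0.05,-4,2,0,0,0,50],[0,-3.3,3,0,0,0,50],[0,0,3.5,0,0,0,50],[0,0,3,0,0,0,50],[0,0,0,0,0,0,50]]

```text
time_s: 16.25
tool_pos: [0.5062, 0.3065, 0.051]
orientation: [179.7, 0.7, -6.0]
ft_force: [-0.4, 0.1, -0.9]
gripper_width: 0.0426
```

```bash
python3 -c "
from h import *
go(0.5155,0.313,0.006,-6)
c,im=shot('wrist','w11')"
```

```text
t 16.25 turn rotvec [0.006 0.012 0.   ] then shift cm [ 0.86 -0.75  4.5 ] | F [-0.4  0.1 -0.9] w 0.0426 q [20. 29. 94. -0. 58. 26.]
```

View pics/w11.png

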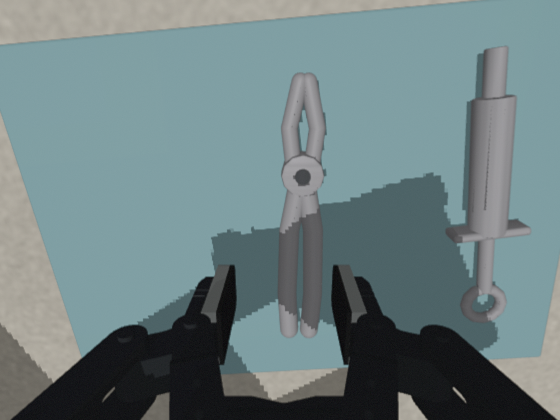

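```bash
python3 -c "
from h import *
c=cam('wrist'); J=c.plane(302,177,.012)[:2]; H=c.plane(299,333,.008)[:2]; t=c.plane(305,75,.008)[:2]
d=(t-H)/np.linalg.norm(t-H); print(J,H,np.degrees(np.arctan2(d[1],d[0])),np.linalg.norm(t-H),J-.032*d,H+.07*d)
go(*(J-.032*d)*.5+.5*(H+.07*d),0.006,-6)"
```

```text
[0.52049868 0.34304483] [0.50988252 0.24183733] 83.71929931226536 0.1520522102271773 [0.5169979 0.3112369] [0.51754048 0.31141718]
t 16.3 turn rotvec [ 0.004  0.007 -0.   ] then shift cm [ 0.85 -0.53  4.79] | F [-0.8  0.4 -0.1] w 0.0426 q [20. 29. 94. -0. 58. 26.]
```

Call:
send_rows:
  increments:
    - [[0.8,-0.5,1.5,0,0,0,50],[0,0,1.5,0,0,0,50],[0,0,1.2,0,0,0,50],[0,0,0.5,0,0,0,50],[0,0,0,0,0,0,50]]

```text
time_s: 16.8
tool_pos: [0.5194, 0.3117, 0.0102]
orientation: [180.0, 0.0, -6.0]
ft_force: [-0.8, 0.3, -0.2]
gripper_width: 0.0427
```

```bash
python3 -c "
from h import *
go(0.5172,0.3113,0.006,-6)
c,im=shot('wrist','w12')"
```

```text
t 16.8 turn rotvec [ 0.     0.001 -0.001] then shift cm [-0.22  0.07  0.42] | F [-0.8  0.3 -0.2] w 0.0427 q [20. 33. 94.  0. 53. 26.]
```

View pics/w12.png

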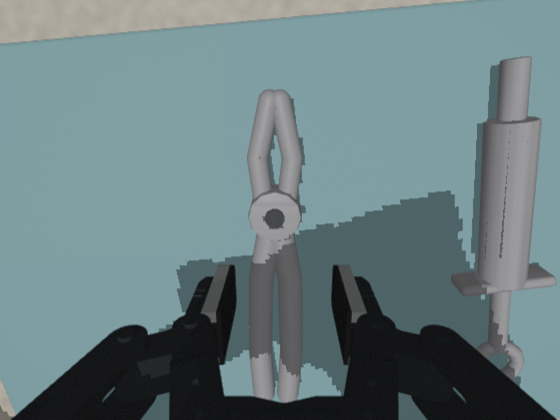

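Call:
send_rows:
  increments:
    - [[-0.2,0,0.3,0,0,0,50],[0,0,0,0,0,0,30],[0,0,0,0,0,0,0],[0,0,0,0,0,0,0],[0,0,0,0,0,0,0]]

```text
time_s: 17.35
tool_pos: [0.5179, 0.3124, 0.0078]
orientation: [-180.0, -0.0, -6.0]
ft_force: [-1.7, -0.3, 4.8]
gripper_width: 0.0203
```

Call:
send_rows:
  increments:
    - [[0,0,0,0,0,0,0],[0,0,-2,0,0,0,0],[0,0,-3,0,0,0,0],[0,0,-4,0,0,0,0],[0,0,-3,0,0,0,0]]

```text
time_s: 17.85
tool_pos: [0.5179, 0.3123, 0.1288]
orientation: [-180.0, -0.0, -6.0]
ft_force: [0.9, 0.9, -1.8]
gripper_width: 0.0202
```

```bash
python3 -c "
from h import *
go(*case(0,-.0035),0.13,-7.9)
c,im=shot('wrist','w13')"
```

```text
t 17.85 turn rotvec [-0.    -0.001  0.033] then shift cm [ 6.96 47.93 -0.12] | F [ 0.9  0.9 -1.8] w 0.0202 q [21. 25. 88. -0. 67. 27.]
```

View pics/w13.png

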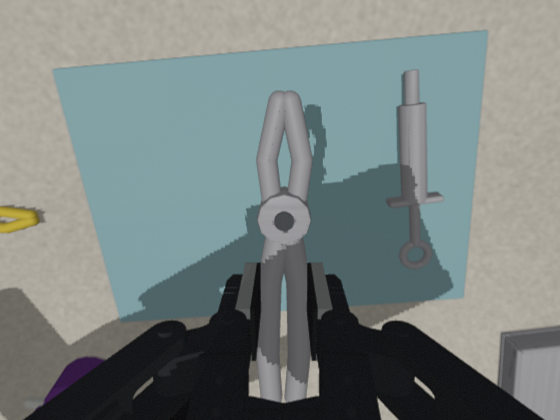

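The forceps are gripped squarely. I'll carry them to the middle slot.

Call:
send_rows:
  increments:
    - [[0,0,0,0,0,0.033,0],[0.6,4.4,0,0,0,0,0],[0.6,4.4,0,0,0,0,0],[0.6,4.4,0,0,0,0,0],[0.6,4.4,0,0,0,0,0]]

```text
time_s: 18.4
tool_pos: [0.5166, 0.1332, 0.1266]
orientation: [180.0, 0.0, -7.9]
ft_force: [1.0, 0.0, -1.6]
gripper_width: 0.0198
```

Call:
send_rows:
  increments:
    - [[0.7,4.4,0,0,0,0,0],[0.7,4.4,0,0,0,0,0],[0.7,4.4,0,0,0,0,0],[0.7,4.4,0,0,0,0,0],[0.7,4.4,0,0,0,0,0]]

```text
time_s: 18.9
tool_pos: [0.5211, -0.0898, 0.1267]
orientation: [-180.0, 0.0, -7.9]
ft_force: [0.4, 0.0, -1.2]
gripper_width: 0.02
```

Call:
send_rows:
  increments:
    - [[0.7,4.3,0,0,0,0,0],[0.4,4,0,0,0,0,0],[0,0,0,0,0,0,0],[0,0,0,0,0,0,0]]

```text
time_s: 19.3
tool_pos: [0.5205, -0.1725, 0.1264]
orientation: [-180.0, 0.1, -8.1]
ft_force: [-0.2, -0.2, -1.5]
gripper_width: 0.02
```

```bash
python3 -c "
from h import *
go(*case(0,-.0035),0.013,-7.9)
c,im=shot('wrist','w14')"
```

```text
t 19.3 turn rotvec [-0.001  0.001 -0.003] then shift cm [ 0.04 -0.06 11.34] | F [-0.2 -0.2 -1.5] w 0.02 q [-30.  20.  96.   0.  64. -22.]
```

View pics/w14.png

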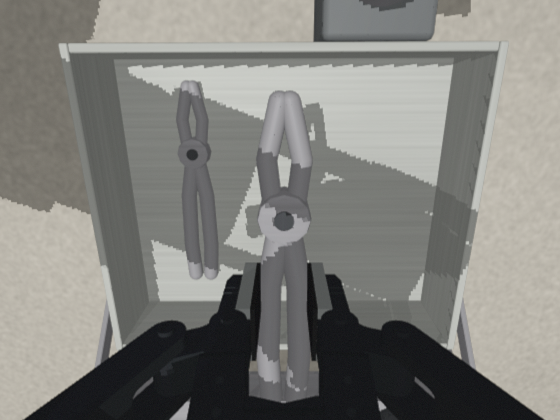

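Call:
send_rows:
  increments:
    - [[0,0,3,0,0,0,0],[0,0,3,0,0,0,0],[0,0,3,0,0,0,0],[0,0,1.6,0,0,0,0],[0,0,0.7,0,0,0,0]]

```text
time_s: 19.85
tool_pos: [0.5198, -0.1692, 0.0122]
orientation: [-179.9, 0.2, -7.8]
ft_force: [0.2, 0.0, -1.4]
gripper_width: 0.0198
```

Call:
send_rows:
  increments:
    - [[0,0,0,0,0,0,0],[0,0,0,0,0,0,45],[0,0,0,0,0,0,45],[0,0,0,0,0,0,45],[0,0,-1,0,0,0,45]]

```text
time_s: 20.35
tool_pos: [0.5206, -0.1716, 0.0243]
orientation: [-180.0, 0.1, -7.9]
ft_force: [-0.6, -0.2, 0.2]
gripper_width: 0.0386
```

Call:
send_rows:
  increments:
    - [[0,0,-3,0,0,0,45],[0,0,-4,0,0,0,45],[0,0,-4,0,0,0,45],[0,0,-4,0,0,0,45],[0,0,0,0,0,0,45]]

```text
time_s: 20.85
tool_pos: [0.5245, -0.1737, 0.1817]
orientation: [179.7, -0.7, -7.9]
ft_force: [-0.3, -0.3, 0.0]
gripper_width: 0.0387
```

```bash
python3 -c "
from h import *
go(.614,.331,0.18,1.6)
c,im=shot('wrist','w15')
shot('top','t15')"
```

```text
t 20.85 turn rotvec [ 0.006 -0.012 -0.166] then shift cm [ 10.36 -50.21   0.17] | F [-0.3 -0.3  0. ] w 0.0387 q [-30.  17.  92.   0.  70. -22.]
```

View pics/w15.png

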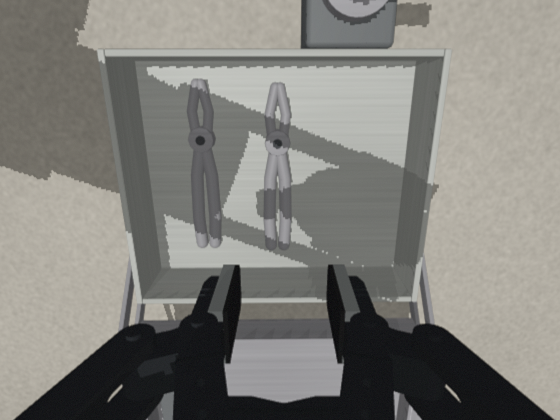

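View pics/t15.png

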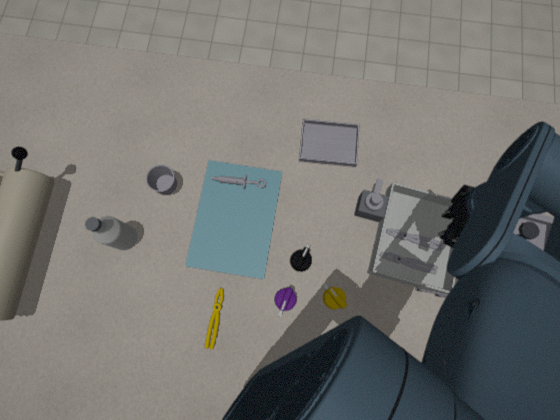

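Both forceps are in the case and the syringe is still on the mat at (240,182). I'll fetch the syringe.

Call:
send_rows:
  increments:
    - [[0,0,0,0,0,-0.083,45],[0,0,0,0,0,-0.083,45],[0.9,-4.3,0,0,0,0,45],[0.9,-4.3,0,0,0,0,45],[0.9,-4.3,0,0,0,0,45]]

```text
time_s: 21.45
tool_pos: [0.5435, -0.0409, 0.1727]
orientation: [-179.9, 0.2, 1.5]
ft_force: [0.9, 0.0, -0.4]
gripper_width: 0.0386
```

Call:
send_rows:
  increments:
    - [[0.9,-4.3,0,0,0,0,45],[0.9,-4.3,0,0,0,0,45],[0.9,-4.3,0,0,0,0,45],[0.9,-4.3,0,0,0,0,45],[0.9,-4.3,0,0,0,0,45]]

```text
time_s: 21.95
tool_pos: [0.5824, 0.1757, 0.1726]
orientation: [180.0, 0.2, 1.6]
ft_force: [0.7, -0.6, -0.8]
gripper_width: 0.038
```

Call:
send_rows:
  increments:
    - [[0.9,-4.3,2,0,0,0,45],[0.9,-4.3,3,0,0,0,45],[0.9,-4.3,3,0,0,0,45],[0,0,3,0,0,0,45],[0,0,0,0,0,0,45]]

```text
time_s: 22.45
tool_pos: [0.601, 0.2985, 0.0609]
orientation: [179.8, 0.7, 1.7]
ft_force: [-0.8, -0.2, -0.6]
gripper_width: 0.0385
```

```bash
python3 -c "
from h import *
go(.614,.331,0.007,1.6)
c,im=shot('wrist','w16')"
```

```text
t 22.45 turn rotvec [0.004 0.012 0.002] then shift cm [ 1.4  -3.22  5.39] | F [-0.8 -0.2 -0.6] w 0.0385 q [17. 36. 81. -0. 65. 15.]
```

View pics/w16.png

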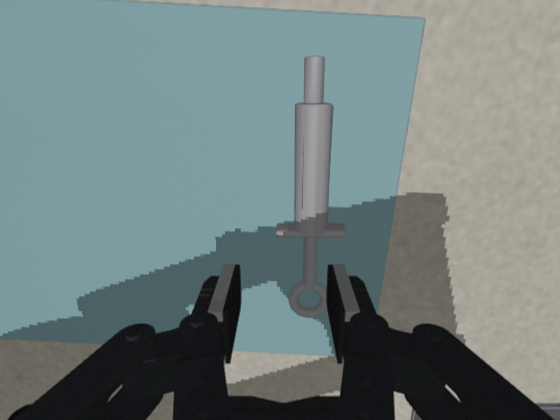

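```bash
python3 -c "
from h import *
c=cam('wrist'); B=c.plane(314,105,.015)[:2]; F=c.plane(311,230,.01)[:2]; G=c.plane(308,299,.009)[:2]
d=(B-G)/np.linalg.norm(B-G); print(B,F,G,np.degrees(np.arctan2(d[1],d[0])),F+.03*d,B-.04*d)
go(*(F+.03*d),0.007,1.6)"
```

```text
[0.61484972 0.3717141 ] [0.61749212 0.30065899] [0.61824541 0.25291479] 91.6372641099646 [0.61663496 0.33064675] [0.61599259 0.33173043]
t 22.5 turn rotvec [0.003 0.008 0.001] then shift cm [ 1.47 -3.23  5.69] | F [-0.4 -0.2 -0.1] w 0.0382 q [17. 35. 80. -0. 65. 15.]
```

Call:
send_rows:
  increments:
    - [[1.4,-1.6,1,0,0,0,45],[0,-1.6,1.5,0,0,0,45],[0,0,1.5,0,0,0,45],[0,0,1,0,0,0,45],[0,0,0,0,0,0,45]]

```text
time_s: 23.0
tool_pos: [0.617, 0.3297, 0.0155]
orientation: [179.9, 0.3, 1.6]
ft_force: [-0.1, -0.9, 0.1]
gripper_width: 0.0387
```

```bash
python3 -c "
from h import *
go(.6163,.331,0.007,1.6)
c,im=shot('wrist','w17')"
```

```text
t 23.0 turn rotvec [ 0.002  0.005 -0.   ] then shift cm [-0.07 -0.13  0.85] | F [-0.1 -0.9  0.1] w 0.0387 q [19. 41. 78. -0. 62. 17.]
```

View pics/w17.png

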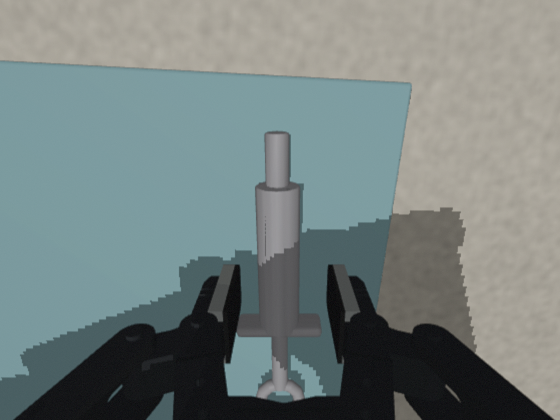

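```bash
python3 -c "
from h import *
c=cam('wrist'); F=c.plane(280,325,.01)[:2];B=c.plane(278,188,.015)[:2];s=telemetry.sense();print(F,B,s['tool_pos'], c.proj([*s['tool_pos'][:2],.01]), c.proj([*s['tool_pos'][:2],.03]))"
```

```text
[0.61600229 0.30133338] [0.61346577 0.37277406] [0.61786692 0.32992877 0.01665789] [285.51733142 273.69844614] [285.6067382  297.92451517]
```

The flange at (280,325) is 29 mm behind the grip point and the barrel is centred to 2 mm. I'll descend and grip.

Call:
send_rows:
  increments:
    - [[-0.2,-0.1,0.5,0,0,0,45],[0,0,0.3,0,0,0,45],[0,0,0,0,0,0,20],[0,0,0,0,0,0,0],[0,0,0,0,0,0,0]]

```text
time_s: 23.55
tool_pos: [0.6173, 0.3319, 0.0102]
orientation: [-180.0, -0.0, 1.6]
ft_force: [0.3, -0.5, 1.0]
gripper_width: 0.0161
```

Call:
send_rows:
  increments:
    - [[0,0,0,0,0,0,0],[0,0,-2,0,0,0,0],[0,0,-3,0,0,0,0],[0,0,-4,0,0,0,0],[0,0,-3,0,0,0,0]]

```text
time_s: 24.05
tool_pos: [0.6174, 0.3321, 0.1319]
orientation: [-180.0, -0.1, 1.6]
ft_force: [0.8, -0.1, -0.7]
gripper_width: 0.0163
```

```bash
python3 -c "
from h import *
go(*case(.065,.0135),0.14,-7.9)
c,im=shot('wrist','w18')"
```

```text
t 24.05 turn rotvec [-0.001 -0.001  0.166] then shift cm [ 3.88 49.55 -0.81] | F [ 0.8 -0.1 -0.7] w 0.0163 q [19. 34. 72.  0. 74. 18.]
```

View pics/w18.png

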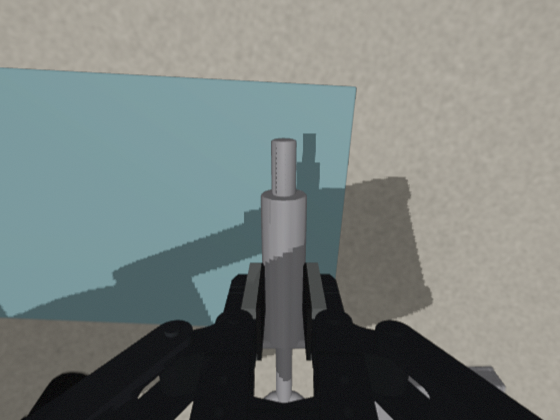

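It's held. I'll carry it a bit higher (over the spindle) to the third slot.

Call:
send_rows:
  increments:
    - [[0,0,-2,0,0,0.083,0],[0,0,-2,0,0,0.083,0],[0.3,4.3,0,0,0,0,0],[0.3,4.3,0,0,0,0,0],[0.3,4.3,0,0,0,0,0]]

```text
time_s: 24.6
tool_pos: [0.6077, 0.2019, 0.1696]
orientation: [180.0, -0.0, -7.8]
ft_force: [0.8, -0.1, -1.7]
gripper_width: 0.0159
```

Call:
send_rows:
  increments:
    - [[0.3,4.3,0,0,0,0,0],[0.3,4.3,0,0,0,0,0],[0.3,4.3,0,0,0,0,0],[0.3,4.3,0,0,0,0,0],[0.4,4.3,0,0,0,0,0]]

```text
time_s: 25.1
tool_pos: [0.5939, -0.0139, 0.1696]
orientation: [-180.0, 0.0, -7.9]
ft_force: [1.8, -0.7, -0.8]
gripper_width: 0.016
```

Call:
send_rows:
  increments:
    - [[0.4,4.3,0,0,0,0,0],[0.4,4.3,0,0,0,0,0],[0.4,4.3,0,0,0,0,0],[0,2,0,0,0,0,0],[0,0,0,0,0,0,0]]

```text
time_s: 25.6
tool_pos: [0.5853, -0.1649, 0.1694]
orientation: [180.0, 0.0, -8.1]
ft_force: [-0.6, 0.6, -1.0]
gripper_width: 0.0162
```

```bash
python3 -c "
from h import *
go(*case(.065,.0135),0.014,-7.9)
c,im=shot('wrist','w19')"
```

```text
t 25.6 turn rotvec [ 0.001  0.    -0.004] then shift cm [ 0.23 -0.12 15.54] | F [-0.6  0.6 -1. ] w 0.0162 q [-26.  23.  85.  -0.  72. -18.]
```

View pics/w19.png

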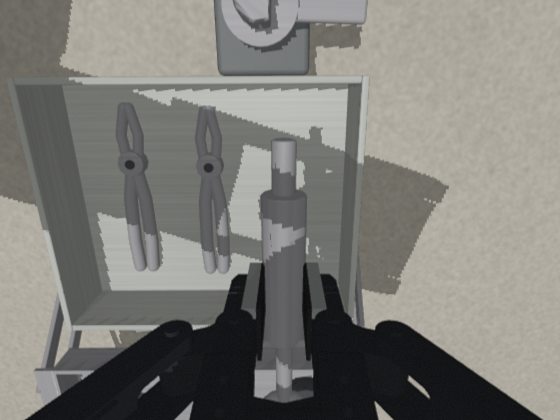

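Call:
send_rows:
  increments:
    - [[0,0,3.5,0,0,0,0],[0,0,4,0,0,0,0],[0,0,4,0,0,0,0],[0,0,2.5,0,0,0,0],[0,0,1,0,0,0,0]]

```text
time_s: 26.15
tool_pos: [0.5839, -0.1588, 0.0167]
orientation: [-179.9, 0.3, -7.8]
ft_force: [-0.6, 0.3, -1.1]
gripper_width: 0.0165
```

Call:
send_rows:
  increments:
    - [[0,0,0.4,0,0,0,0],[0,0,0,0,0,0,0]]

```text
time_s: 26.35
tool_pos: [0.5865, -0.161, 0.0164]
orientation: [180.0, -0.1, -7.9]
ft_force: [0.4, 0.2, -1.0]
gripper_width: 0.0159
```

Call:
send_rows:
  increments:
    - [[0,0,0.3,0,0,0,0],[0,0,0,0,0,0,40],[0,0,0,0,0,0,40],[0,0,0,0,0,0,40],[0,0,-1,0,0,0,40]]

```text
time_s: 26.85
tool_pos: [0.5849, -0.1612, 0.0223]
orientation: [-180.0, 0.1, -7.9]
ft_force: [0.1, 0.7, 0.5]
gripper_width: 0.0344
```

Call:
send_rows:
  increments:
    - [[0,0,-3,0,0,0,40],[0,0,-4,0,0,0,40],[0,0,-4,0,0,0,40],[0,0,-4,0,0,0,40],[0,0,0,0,0,0,40]]

```text
time_s: 27.35
tool_pos: [0.5893, -0.1631, 0.1807]
orientation: [179.8, -0.7, -7.9]
ft_force: [-0.3, -0.0, 0.4]
gripper_width: 0.0342
```

Call:
send_rows:
  increments:
    - [[0,0,-3,0,0,0,40],[0,0,-3,0,0,0,40],[0,0,-3,0,0,0,40],[0,0,0,0,0,0,40]]

```text
time_s: 27.75
tool_pos: [0.5877, -0.1624, 0.2682]
orientation: [179.8, -0.5, -7.9]
ft_force: [1.1, 0.6, -0.6]
gripper_width: 0.034
```

```bash
python3 -c "
from h import *
go(*case(0,-.201),0.20,-97.9)
c,im=shot('wrist','w20')
shot('top','t20')"
```

```text
t 27.75 turn rotvec [-0.005 -0.009  1.571] then shift cm [21.61  6.47  6.82] | F [ 1.1  0.6 -0.6] w 0.034 q [-26.  20.  76.   0.  84. -18.]
```

View pics/w20.png

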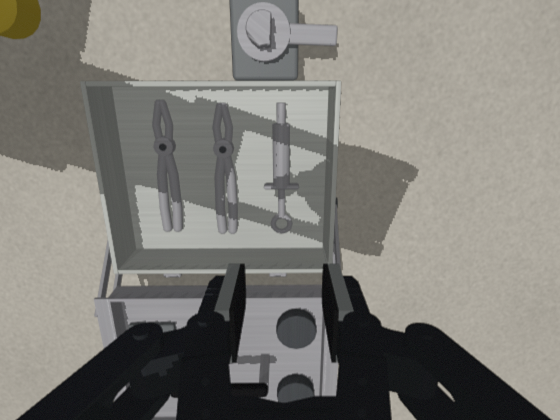

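View pics/t20.png

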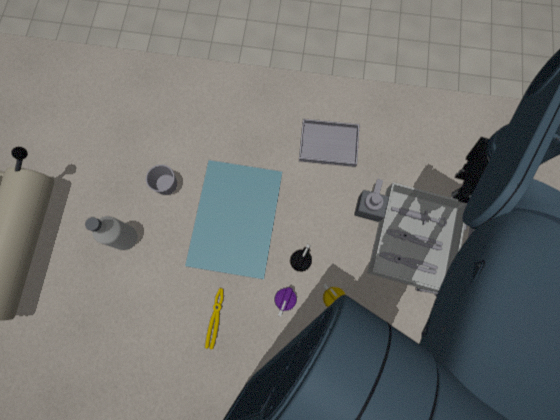

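All three instruments lie flat in the compartment (joints at (164,147) and (222,150), syringe at (281,160)), and the mat is empty. I'll go back to the tray handle.

Call:
send_rows:
  increments:
    - [[0,0,0,0,0,0.145,60],[0,0,0,0,0,0.145,60],[0,0,0,0,0,0.145,60],[0,0,0,0,0,0.145,60],[0,0,0,0,0,0.145,60]]

```text
time_s: 28.35
tool_pos: [0.5849, -0.1611, 0.2607]
orientation: [179.9, 0.2, -49.8]
ft_force: [0.1, -0.1, -0.0]
gripper_width: 0.0516
```

Call:
send_rows:
  increments:
    - [[0,0,0,0,0,0.145,60],[0,0,0,0,0,0.145,60],[0,0,0,0,0,0.145,60],[0,0,0,0,0,0.145,60],[0,0,0,0,0,0.145,60]]

```text
time_s: 28.85
tool_pos: [0.5848, -0.1611, 0.2607]
orientation: [179.8, 0.1, -91.3]
ft_force: [0.5, 0.1, 0.2]
gripper_width: 0.0511
```

Call:
send_rows:
  increments:
    - [[0,0,0,0,0,0.121,60],[4,1.3,0,0,0,0,60],[4,1.3,0,0,0,0,60],[4,1.3,0,0,0,0,60],[4,1.3,0,0,0,0,60]]

```text
time_s: 29.35
tool_pos: [0.5107, -0.3133, 0.2608]
orientation: [179.8, 0.1, -97.9]
ft_force: [-0.2, -1.6, -0.1]
gripper_width: 0.0513
```

Call:
send_rows:
  increments:
    - [[4,1.3,3,0,0,0,60],[1.5,0,3,0,0,0,60],[0,0,2,0,0,0,60],[0,0,0,0,0,0,60],[0,0,0,0,0,0,60]]

```text
time_s: 29.85
tool_pos: [0.4919, -0.3636, 0.1828]
orientation: [179.9, 0.1, -97.9]
ft_force: [1.4, -0.5, 0.9]
gripper_width: 0.0513
```

```bash
python3 -c "
from h import *
go(.4949,-.3655,0.106,-97.9)
c,im=shot('wrist','w21')"
```

```text
t 29.85 turn rotvec [ 0.002  0.002 -0.   ] then shift cm [ 0.14 -0.32  7.68] | F [ 1.4 -0.5  0.9] w 0.0513 q [-47.  23.  83.   0.  74.  51.]
```

View pics/w21.png

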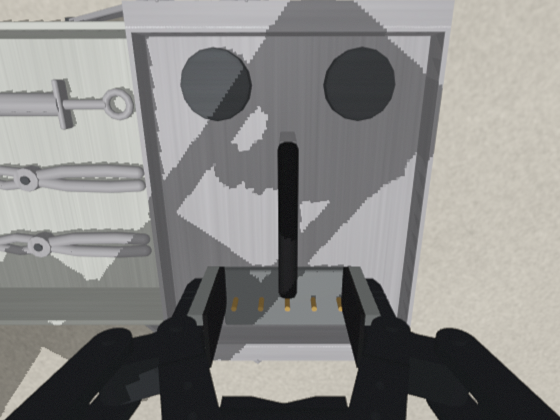

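Call:
send_rows:
  increments:
    - [[0.1,-0.3,2,0,0,0,60],[0,0,2.5,0,0,0,60],[0,0,2,0,0,0,60],[0,0,1,0,0,0,60],[0,0,0,0,0,0,60]]

```text
time_s: 30.4
tool_pos: [0.4953, -0.3649, 0.1085]
orientation: [179.9, 0.0, -97.9]
ft_force: [0.3, 0.6, -0.1]
gripper_width: 0.0514
```

Call:
send_rows:
  increments:
    - [[0,0,0,0,0,0,30],[0,0,0,0,0,0,0],[0,0,0,0,0,0,0],[0,0,0,0,0,0,0],[0,0,0,0,0,0,0]]
  squeeze: 60

```text
time_s: 30.9
tool_pos: [0.4959, -0.3666, 0.1104]
orientation: [-179.9, -0.1, -97.9]
ft_force: [-0.5, -0.9, 5.9]
gripper_width: 0.0103
```

Reverse arc, from q = 2.0 back to 0.

Call:
send_rows:
  increments:
    - [[-0.82,0,-0.87,0,0,0,0],[-0.91,0,-0.79,0,0,0,0],[-0.98,0,-0.69,0,0,0,0],[-1.04,0,-0.59,0,0,0,0],[-1.1,0,-0.48,0,0,0,0]]

```text
time_s: 31.4
tool_pos: [0.5022, -0.32, 0.1441]
orientation: [-179.9, -0.3, -97.9]
ft_force: [-0.7, -7.1, -0.7]
gripper_width: 0.0103
```

Call:
send_rows:
  increments:
    - [[-1.14,0,-0.37,0,0,0,0],[-1.17,0,-0.26,0,0,0,0],[-1.19,0,-0.14,0,0,0,0],[-1.2,0,-0.02,0,0,0,0],[-1.2,0,0.1,0,0,0,0]]

```text
time_s: 31.9
tool_pos: [0.5104, -0.2608, 0.1517]
orientation: [-179.9, -0.2, -97.9]
ft_force: [-0.9, -4.0, 3.3]
gripper_width: 0.0105
```

```bash
python3 -c "
from h import *
go(0.521,-0.169,0.076,-97.9)"
```

```text
t 31.9 turn rotvec [-0.002 -0.004 -0.001] then shift cm [-9.23  0.21  7.57] | F [-0.9 -4.   3.3] w 0.0105 q [-38.  21.  91.  -0.  68.  60.]
```

Call:
send_rows:
  increments:
    - [[-1.18,0,0.22,0,0,0,0],[-1.15,0,0.34,0,0,0,0],[-1.11,0,0.45,0,0,0,0],[-1.06,0,0.56,0,0,0,0],[-1.0,0,0.66,0,0,0,0]]

```text
time_s: 32.4
tool_pos: [0.5181, -0.2045, 0.1286]
orientation: [-179.9, -0.0, -97.9]
ft_force: [-0.2, -1.9, 2.8]
gripper_width: 0.0105
```

Call:
send_rows:
  increments:
    - [[-0.93,0,0.76,0,0,0,0],[-0.85,0,0.85,0,0,0,0],[-0.76,0,0.93,0,0,0,0],[-0.66,0,1.0,0,0,0,0],[-0.5,0,0.95,0,0,0,0]]

```text
time_s: 32.9
tool_pos: [0.5233, -0.1679, 0.0821]
orientation: [-179.9, -0.0, -97.9]
ft_force: [-7.1, -8.8, 57.1]
gripper_width: 0.0108
```

```bash
python3 -c "
from h import *
go(0.521,-0.169,0.08,-97.9)
shot('scene','s22')"
```

```text
t 32.9 turn rotvec [-0.001 -0.001  0.   ] then shift cm [0.14 0.21 0.21] | F [-7.1 -8.8 57.1] w 0.0108 q [-29.  23.  99.  -0.  58.  68.]
```

View pics/s22.png

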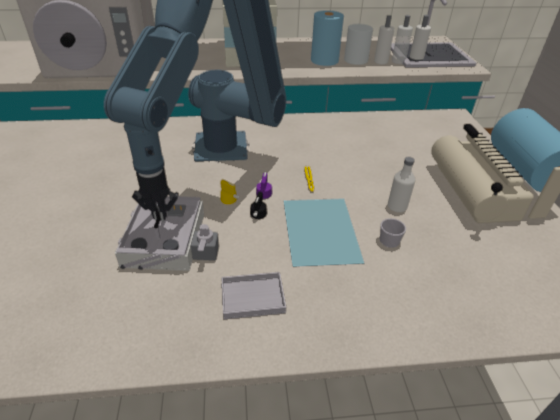

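The tray is down (57 N at its seat, a little firm). I'll relieve the load, release and rise.

Call:
send_rows:
  increments:
    - [[0,0,-0.3,0,0,0,0],[0,0,0,0,0,0,0]]

```text
time_s: 33.15
tool_pos: [0.5229, -0.1688, 0.0848]
orientation: [-180.0, -0.1, -97.9]
ft_force: [3.7, -3.4, -4.0]
gripper_width: 0.0106
```

Call:
send_rows:
  increments:
    - [[0,0,0,0,0,0,60],[0,0,0,0,0,0,60],[0,0,0,0,0,0,60],[0,0,0,0,0,0,60],[0,0,-2,0,0,0,60]]

```text
time_s: 33.65
tool_pos: [0.5207, -0.167, 0.1035]
orientation: [179.7, 0.1, -97.9]
ft_force: [-0.5, -0.8, -0.4]
gripper_width: 0.0512
```

Call:
send_rows:
  increments:
    - [[0,0,-4,0,0,0,60],[0,0,-4,0,0,0,60],[0,0,-4,0,0,0,60],[0,0,-4,0,0,0,60],[0,0,0,0,0,0,60]]

```text
time_s: 34.15
tool_pos: [0.5252, -0.1693, 0.2722]
orientation: [-179.4, -0.2, -97.9]
ft_force: [-0.3, -0.3, -0.1]
gripper_width: 0.0515
```

```bash
python3 -c "
from h import *
go(0.38,0.125,0.26,-97.9)
c,im=shot('wrist','w23'); c,im2=shot('top','t23'); shot('scene','s23')
crop(im2,260,230,360,320,6,'t23c')"
```

```text
t 34.15 turn rotvec [-0.011 -0.004 -0.   ] then shift cm [-27.16  18.43   1.22] | F [-0.3 -0.3 -0.1] w 0.0515 q [-29.  13.  84.   0.  82.  68.]
```

View pics/w23.png

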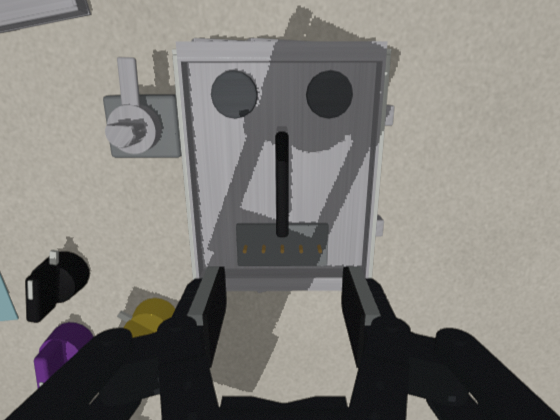

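View pics/t23c.png

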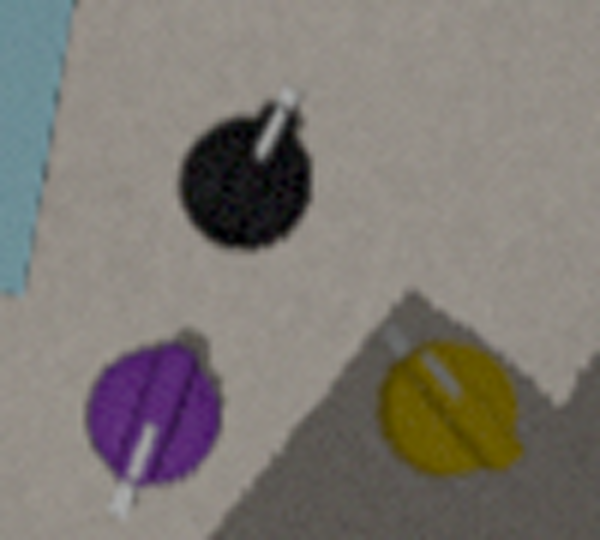

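View pics/t23.png

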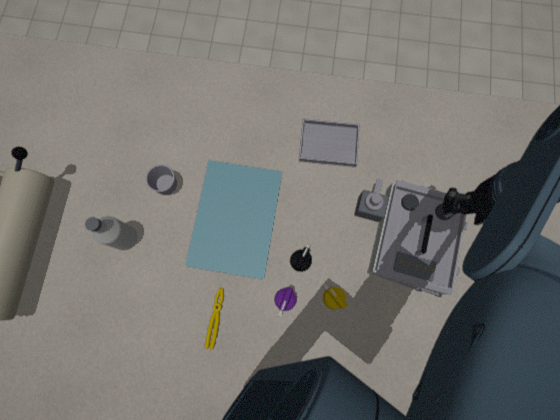

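The tray is fully down. The knob-shaped things in the top view are black (301,260), purple (286,298) and yellow (335,297). The black one with the white nose and stripe fits the description, and the enlarged crop confirms it, with the nose pointing up-right. I'll move over it with the jaws across its bar.

Call:
send_rows:
  increments:
    - [[-4.4,1.6,0,0,0,0,60],[-4.4,1.6,0,0,0,0,60],[-4.4,1.6,0,0,0,0,60],[-4.4,1.6,0,0,0,0,60],[-4.4,1.6,0,0,0,0,60]]

```text
time_s: 34.8
tool_pos: [0.472, 0.0625, 0.2637]
orientation: [179.8, 0.0, -98.0]
ft_force: [-0.6, 0.1, 0.4]
gripper_width: 0.0512
```

Call:
send_rows:
  increments:
    - [[-4.4,1.6,0,0,0,0,60],[0,0,0,0,0,-0.145,60],[0,0,0,0,0,-0.145,60],[0,0,0,0,0,-0.145,60],[0,0,0,0,0,-0.145,60]]

```text
time_s: 35.3
tool_pos: [0.4627, 0.107, 0.2636]
orientation: [179.8, 0.1, -64.3]
ft_force: [0.3, -0.5, -0.5]
gripper_width: 0.0508
```

Call:
send_rows:
  increments:
    - [[0,0,0,0,0,-0.145,60],[0,0,0,0,0,-0.145,60],[0,0,0,0,0,-0.145,60],[0,0,0,0,0,-0.145,60],[0,0,0,0,0,-0.145,60]]

```text
time_s: 35.8
tool_pos: [0.4628, 0.1066, 0.2636]
orientation: [179.9, 0.2, -22.8]
ft_force: [0.1, -0.1, -0.7]
gripper_width: 0.0515
```

Call:
send_rows:
  increments:
    - [[0,0,0,0,0,-0.145,60],[0,0,0,0,0,-0.145,60],[0,0,0,0,0,-0.145,60],[0,0,0,0,0,-0.145,60],[0,0,0,0,0,-0.145,60]]

```text
time_s: 36.3
tool_pos: [0.4628, 0.1066, 0.2636]
orientation: [-179.9, 0.2, 18.7]
ft_force: [-0.6, -0.4, -0.1]
gripper_width: 0.0509
```

Call:
send_rows:
  increments:
    - [[0,0,0,0,0,-0.145,60],[0,0,0,0,0,-0.145,60],[0,0,0,0,0,-0.145,60],[0,0,0,0,0,-0.145,60],[0,0,0,0,0,-0.145,60]]

```text
time_s: 36.8
tool_pos: [0.4628, 0.1066, 0.2636]
orientation: [-179.8, 0.1, 60.3]
ft_force: [0.2, 0.3, -0.6]
gripper_width: 0.0514
```

Call:
send_rows:
  increments:
    - [[0,0,1.5,0,0,-0.13,60],[0,0,2,0,0,0,60],[0,0,1,0,0,0,60],[0,0,0,0,0,0,60]]

```text
time_s: 37.2
tool_pos: [0.4622, 0.1066, 0.2181]
orientation: [-179.7, 0.1, 67.4]
ft_force: [0.9, -0.5, 0.8]
gripper_width: 0.0511
```

```bash
python3 -c "
from h import *
go(0.42,0.125,0.1,67)
c,im=shot('wrist','w24')"
```

```text
t 37.2 turn rotvec [-0.005  0.002  0.006] then shift cm [ 0.04 -4.6  11.81] | F [ 0.9 -0.5  0.8] w 0.0511 q [ -1.   8.  99.   0.  74. -68.]
```

View pics/w24.png

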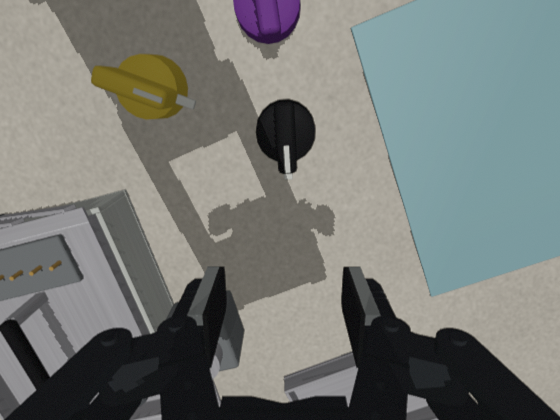

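```bash
python3 -c "
from h import *
im=cv2.imread('pics/w24.png'); o=im[80:200,230:350]; o=cv2.convertScaleAbs(o,alpha=2.2,beta=10); cv2.imwrite('pics/w24c.png',cv2.resize(o,None,fx=5,fy=5,interpolation=cv2.INTER_CUBIC))"
```

```text
(no output)
```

View pics/w24c.png

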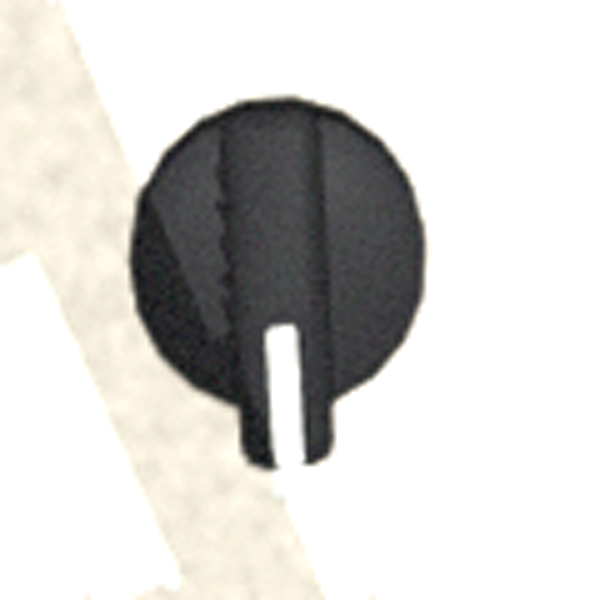

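```bash
python3 -c "
from h import *
c=cam('wrist'); f=lambda x,y,z:c.plane(230+(x+.5)/5-.5,80+(y+.5)/5-.5,z)[:2]
A,B=f(272,118,.072),f(287,455,.072); print('bar',A,B,np.linalg.norm(A-B),(A+B)/2,np.degrees(np.arctan2(*(B-A)[::-1])))
S,E=f(281,328,.072),f(290,463,.072);print('stripe',np.degrees(np.arctan2(*(E-S)[::-1])))
print('skirt',f(278,248,.036), f(278,97,.036),f(278,248,.0))
T=cam('top'); 
print(tri(c,(230+278.5/5-.5,80+248.5/5-.5),T,(260+245.5/6-.5,230+182.5/6-.5)))
go(*((A+B)/2),.1,67)
"
```

```text
bar [0.39795089 0.13388963] [0.44805208 0.11570638] 0.053298787272921685 [0.42300148 0.12479801] -19.94737606616114
stripe -18.683407625643614
skirt [0.42050159 0.12569683] [0.39671707 0.13556553] [0.42441505 0.12423212]
(array([0.41048178, 0.12908434, 0.12743412]), np.float64(0.0006842082054996483))
t 37.25 turn rotvec [-0.003  0.001  0.006] then shift cm [ 0.11 -4.4  11.94] | F [ 1.2 -0.3  0.1] w 0.0513 q [ -1.   8.  99.   0.  74. -68.]
```

```bash
python3 -c "
from h import *
go(.422,.125,.1,70)"
```

```text
t 37.25 turn rotvec [-0.003  0.001 -0.046] then shift cm [ 0.32 -4.49 11.94] | F [ 1.2 -0.3  0.1] w 0.0513 q [ -1.   8.  99.   0.  74. -68.]
```

Call:
send_rows:
  increments:
    - [[0,0,0,0,0,-0.047,60],[0,-1.5,3,0,0,0,60],[0,-1.5,3,0,0,0,60],[0,-1.4,3,0,0,0,60],[0,0,2,0,0,0,60]]

```text
time_s: 37.75
tool_pos: [0.4204, 0.1221, 0.1095]
orientation: [-179.9, 0.0, 70.1]
ft_force: [0.3, -0.5, -0.1]
gripper_width: 0.0513
```

Call:
send_rows:
  increments:
    - [[0,0,0,0,0,0,60],[0,0,0,0,0,0,60]]

```text
time_s: 37.95
tool_pos: [0.4236, 0.1216, 0.1116]
orientation: [179.9, -0.0, 70.1]
ft_force: [0.4, 0.1, 1.4]
gripper_width: 0.0513
```

```bash
python3 -c "
from h import *
go(.422,.125,.04,70)
c,im=shot('wrist','w25'); cv2.imwrite('pics/w25c.png',cv2.convertScaleAbs(im,alpha=1.6,beta=10)); print(c.proj([.422,.125,.072]))"
```

```text
t 37.95 turn rotvec [ 0.001 -0.     0.001] then shift cm [ 0.27 -0.26  7.16] | F [0.4 0.1 1.4] w 0.0513 q [  1.  11. 112.  -0.  57. -69.]
[288.51557857 240.9290938 ]
```

View pics/w25c.png

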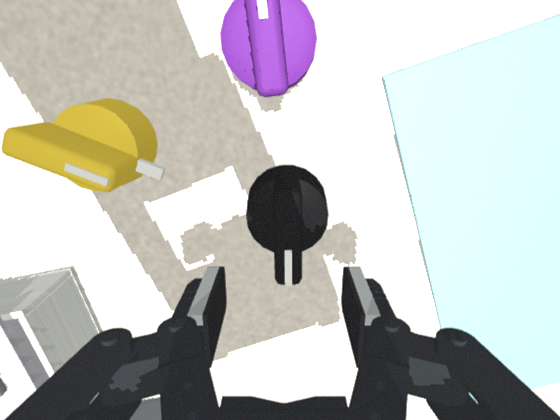

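```bash
python3 -c "
from h import *
im=cv2.imread('pics/w25.png'); o=im[155:295,230:350]; o=cv2.convertScaleAbs(o,alpha=3.5,beta=10); cv2.imwrite('pics/w25d.png',cv2.resize(o,None,fx=5,fy=5,interpolation=cv2.INTER_CUBIC))"
```

```text
(no output)
```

View pics/w25d.png

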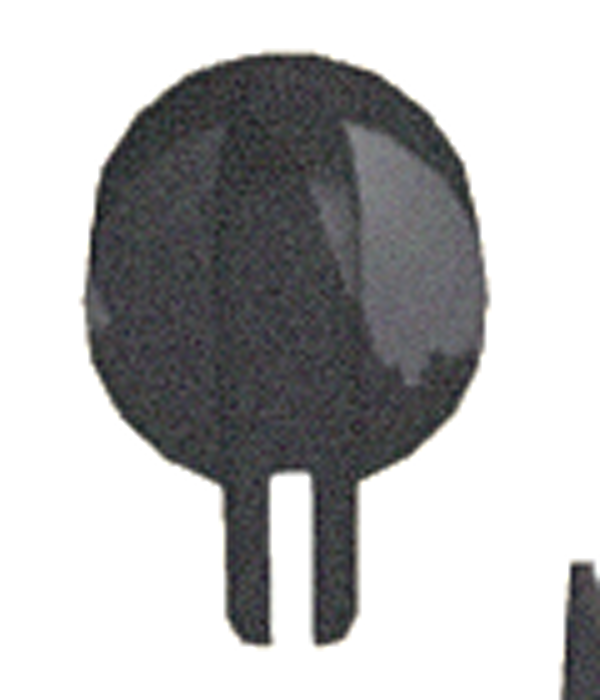

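```bash
python3 -c "
from h import *
c=cam('wrist'); f=lambda x,y,z:c.plane(230+(x+.5)/5-.5,155+(y+.5)/5-.5,z)[:2]
d=np.array([np.cos(np.radians(-20)),np.sin(np.radians(-20))])
for z in (.066,.072): E=f(291,645,z); print(z,'end',E,'centre',E-.029*d)
print('skirt L/R mid', (f(85,300,.036)+f(487,300,.036))/2, np.linalg.norm(f(85,300,.036)-f(487,300,.036)), c.e)
S=f(291,475,.072); E=f(291,645,.072); print('dir',np.degrees(np.arctan2(*(E-S)[::-1])))
L=f(225,550,.072);R=f(360,550,.072);print(np.linalg.norm(L-R))
"
```

```text
0.066 end [0.45151724 0.11431874] centre [0.42426616 0.12423732]
0.072 end [0.44808238 0.11546465] centre [0.42083129 0.12538324]
skirt L/R mid [0.42062968 0.1251131 ] 0.0518360616080759 [0.34386277 0.15023373 0.25405031]
dir -19.69458384456999
0.015272078994406036
```

The knob's bar lies exactly along the image column (288), with its centre at (0.421, 0.125) and its nose at −20°. I'll lower and grip.

Call:
send_rows:
  increments:
    - [[0.25,-0.35,2,0,0,0,60],[0,0,2,0,0,0,60],[0,0,1.8,0,0,0,60],[0,0,1,0,0,0,60],[0,0,0,0,0,0,60]]

```text
time_s: 38.5
tool_pos: [0.4205, 0.1251, 0.0426]
orientation: [-180.0, 0.0, 70.1]
ft_force: [-0.6, 0.4, 0.0]
gripper_width: 0.0514
```

```bash
python3 -c "
from h import *
go(.421,.1253,.041,70)
c,im=shot('wrist','w26'); cv2.imwrite('pics/w26c.png',cv2.convertScaleAbs(im,alpha=2,beta=10))"
```

```text
t 38.5 turn rotvec [-0.     0.     0.001] then shift cm [0.04 0.04 0.16] | F [-0.6  0.4  0. ] w 0.0514 q [  2.  17. 116.   0.  47. -68.]
```

View pics/w26c.png

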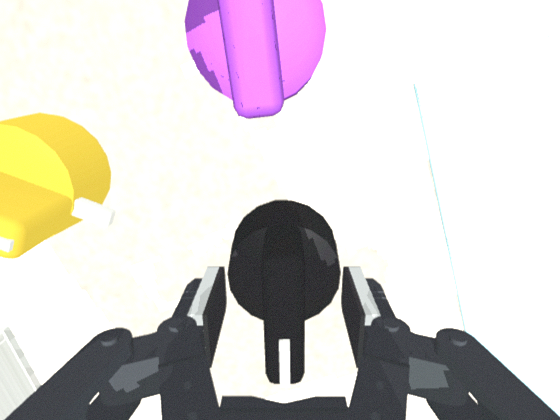

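Call:
send_rows:
  increments:
    - [[0,0,0,0,0,0,30],[0,0,0,0,0,0,0],[0,0,0,0,0,0,0],[0,0,0,0,0,0,0],[0,0,0,0,0,0,0]]
  squeeze: 90

```text
time_s: 39.05
tool_pos: [0.4211, 0.1252, 0.0437]
orientation: [179.9, -0.0, 70.1]
ft_force: [-0.2, -0.9, 5.8]
gripper_width: 0.0149
```

Call:
send_rows:
  increments:
    - [[0,0,-2,0,0,0,0],[0,0,-4,0,0,0,0],[0,0,-4,0,0,0,0],[0,0,-4,0,0,0,0],[0,0,-2,0,0,0,0]]

```text
time_s: 39.55
tool_pos: [0.4214, 0.1253, 0.2064]
orientation: [179.7, -0.1, 70.1]
ft_force: [0.7, 0.1, -2.0]
gripper_width: 0.0146
```

Call:
send_rows:
  increments:
    - [[0,0,0,0,0,0,0],[0,0,0,0,0,0,0]]

```text
time_s: 39.75
tool_pos: [0.4198, 0.1252, 0.2023]
orientation: [-180.0, -0.0, 70.1]
ft_force: [-1.4, 0.2, -2.5]
gripper_width: 0.0146
```

```bash
python3 -c "
from h import *
go(*case(.05,.138),.20,82)
c,im=shot('wrist','w27'); cv2.imwrite('pics/w27c.png',cv2.convertScaleAbs(im,alpha=2,beta=10)); c2,i2=shot('scene'); crop(i2,180,140,320,260,5,'s27c')"
```

```text
t 39.75 turn rotvec [-0.    -0.    -0.208] then shift cm [-13.86  19.14   0.23] | F [-1.4  0.2 -2.5] w 0.0146 q [  2.   4. 105.   0.  71. -68.]
```

View pics/w27c.png

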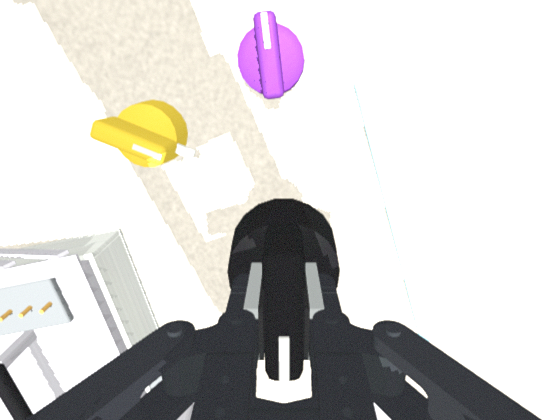

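View pics/s27c.png

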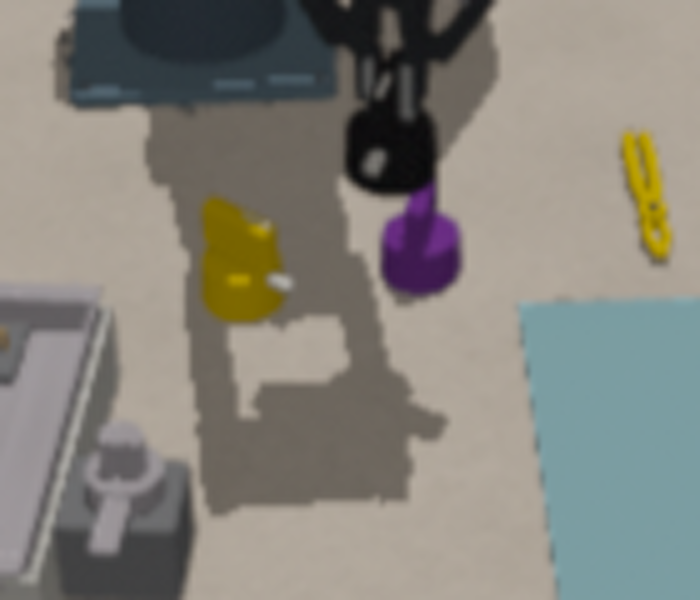

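The knob is held upright with its bar between the pads (stripe at column 284). I'll fly past the spindle so the wrist camera, which looks back toward the base, sees it, and measure it again.

Call:
send_rows:
  increments:
    - [[0,0,-1,0,0,-0.104,0],[0,0,-1,0,0,-0.104,0],[-2,4,-0.5,0,0,0,0],[-2,4,-0.5,0,0,0,0],[-2,4,-0.5,0,0,0,0]]

```text
time_s: 40.35
tool_pos: [0.5309, 0.0484, 0.236]
orientation: [-179.8, -0.0, 82.0]
ft_force: [1.1, 0.4, -1.7]
gripper_width: 0.0143
```

Call:
send_rows:
  increments:
    - [[-2,4,-0.5,0,0,0,0],[-2,4,-0.5,0,0,0,0],[-2,4,-0.5,0,0,0,0],[-1.7,4,0,0,0,0,0],[0,0,0,0,0,0,0]]

```text
time_s: 40.85
tool_pos: [0.6811, -0.0534, 0.2472]
orientation: [-179.8, 0.0, 81.8]
ft_force: [0.4, 0.3, -2.4]
gripper_width: 0.0142
```

Call:
send_rows:
  increments:
    - [[0,0,0,0,0,0,0],[0,0,0,0,0,0,0],[0,0,0,0,0,0,0]]

```text
time_s: 41.15
tool_pos: [0.6774, -0.0485, 0.2525]
orientation: [-179.9, -0.0, 82.0]
ft_force: [-0.4, 0.4, -2.1]
gripper_width: 0.0149
```

```bash
python3 -c "
from h import *
import pickle
go(*case(.05,.138),.20,82)
c,im=shot('wrist','w28'); s=telemetry.sense(); pickle.dump((c,s),open('w28.pkl','wb')); print(s['tool_pos'],s['orientation'])
T,im2=shot('top','t28'); crop(im2,340,160,420,230,8,'t28c')
cv2.imwrite('pics/w28c.png',cv2.convertScaleAbs(im,alpha=1.5,beta=10));"
```

```text
t 41.15 turn rotvec [-0.001 -0.     0.001] then shift cm [-0.24 -8.79  5.25] | F [-0.4  0.4 -2.1] w 0.0149 q [-13.  28.  66.   0.  86. -96.]
[ 0.67757636 -0.04851481  0.25302807] [-1.79994766e+02 -8.23166047e-03  8.20490413e+01]
```

View pics/w28c.png

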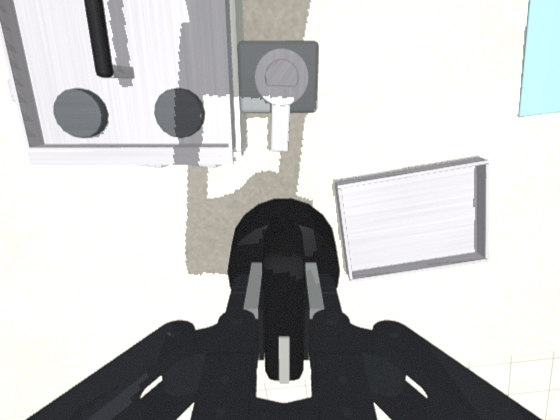

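```bash
python3 -c "
from h import *
im=cv2.imread('pics/w28.png'); o=im[35:160,230:330]; o=cv2.convertScaleAbs(o,alpha=1.3,beta=0); cv2.imwrite('pics/w28d.png',cv2.resize(o,None,fx=6,fy=6,interpolation=cv2.INTER_CUBIC))
o=im[190:400,220:350]; o=cv2.convertScaleAbs(o,alpha=4,beta=10); cv2.imwrite('pics/w28e.png',cv2.resize(o,None,fx=3,fy=3,interpolation=cv2.INTER_CUBIC))"
```

```text
(no output)
```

View pics/w28d.png

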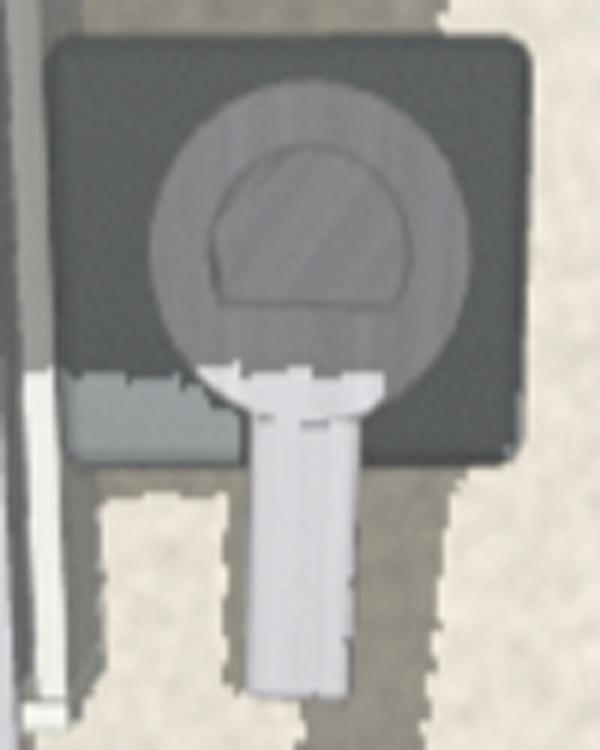

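View pics/w28e.png

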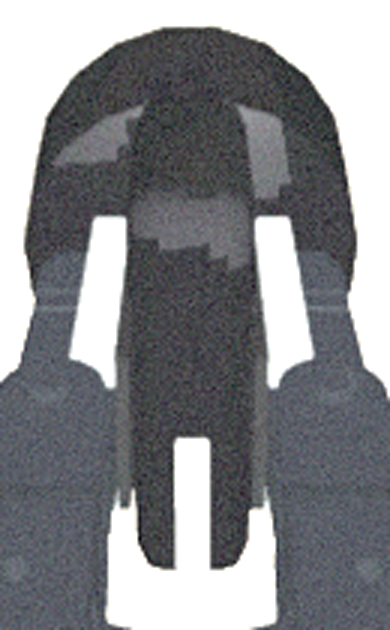

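View pics/t28c.png

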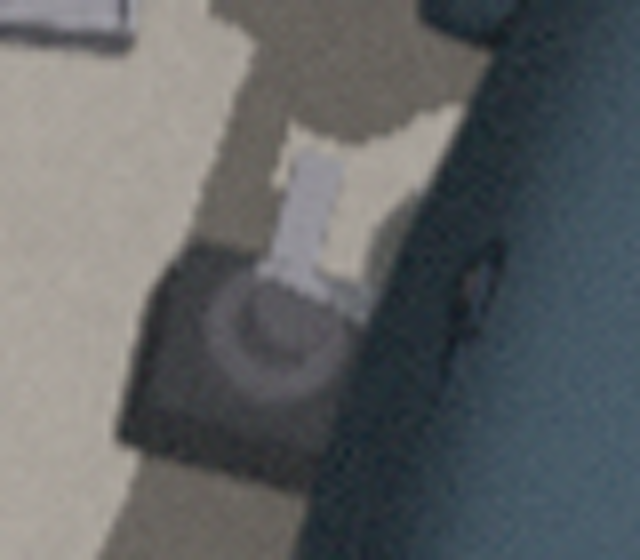

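The crop shows the spindle's shoulder centred at about (281.5,76), the D-shaft with its flat facing the tongue, and the tongue running down to (279.5,150). I'll compute its axis, its direction and the knob's offset in the hand.

Run:
```python
from h import *
import pickle
c,s=pickle.load(open('w28.pkl','rb'))
f=lambda x,y,z:c.plane(230+(x+.5)/6-.5,35+(y+.5)/6-.5,z)[:2]
an=lambda a,b:np.degrees(np.arctan2(*(b-a)[::-1]))
pl=[f(x,y,.08) for x,y in ((149,248),(471,248),(310,78),(310,418))]
print('shoulder',(pl[0]+pl[1])/2,(pl[2]+pl[3])/2,np.linalg.norm(pl[0]-pl[1]),np.linalg.norm(pl[2]-pl[3]))
l,r,t,b=f(212,240,.106),f(412,240,.106),f(312,143,.106),f(312,303,.106)
d=(b-t)/np.linalg.norm(b-t); print('D',(l+r)/2,np.linalg.norm(l-r),np.linalg.norm(b-t),'centre from flat',b-.0065*d,'top',t+.0122*d)
S=(pl[0]+pl[1])/2
for z in (.076,.08): print('tongue dir',an(f(305,420,z),f(299,693,z)), an(S,f(299,693,z)), 'len',np.linalg.norm(S-f(299,693,z)))
print('flat edge normal',an(f(222,303,.106),f(400,307,.106))-90)
print('case pred',case(.05,.138))
# knob in tool frame
g=lambda x,y,z:c.plane(220+(x+.5)/3-.5,190+(y+.5)/3-.5,z)
R=rot(s['orientation']);p=s['tool_pos']
for n,q in dict(end=(192,568,.030),top_rim=(191,28,-.006),top_rim_bottom=(191,28,-.042),L=(27,250,-.006),Rr=(355,250,-.006)).items():
    P=g(q[0],q[1],p[2]+q[2]); print(n,(R.T@(P-p)*1000).round(1))
```

```text
shoulder [ 0.58747991 -0.03752957] [ 0.58799819 -0.03760477] 0.0440508944858019 0.0437528282624738
D [ 0.58706803 -0.03710275] 0.025073009010454252 0.018748495033519202 centre from flat [ 0.58804123 -0.03724079] top [ 0.58799321 -0.03723401]
tongue dir -9.40109251811754 -9.577543683241018 len 0.06178534041705708
tongue dir -9.401092518117538 -9.559321980163162 len 0.06108196321079948
flat edge normal -9.161002225312359
case pred [ 0.58999282 -0.03868192]
end [  0.1  24.6 -30. ]
top_rim [ -0.  -37.9   6. ]
top_rim_bottom [ -0.  -26.5  42. ]
L [-25.3  -2.    6. ]
Rr [25.2 -2.   6. ]
```

Run:
```python
from h import *
import pickle
from scipy.optimize import least_squares
c,s=pickle.load(open('w28.pkl','rb')); im=cv2.imread('pics/w28.png'); g=im.max(2)
R=rot(s['orientation']);p=s['tool_pos']
pts=[]
for u in range(234,334):
    col=g[185:260,u]; i=np.where(col<45)[0]
    if len(i): 
        v=185+i[0]; pts.append((u,v))
pts=np.array(pts,float); print(pts[::12].tolist())
for zz in (.040,.0425,.045):
    for lo in (215,225):
        P=np.array([R.T@(c.plane(u,v-.5,p[2]-zz)-p) for u,v in pts if v<lo])[:,:2]*1000
        q=least_squares(lambda a:np.hypot(*(P-a[:2]).T)-29,[0,0]); q2=least_squares(lambda a:np.hypot(*(P-a[:2]).T)-a[2],[0,0,29])
        print(zz,lo,q.x.round(2),np.abs(q.fun).mean().round(2),q2.x.round(2))
```

```text
[[234.0, 233.0], [246.0, 214.0], [258.0, 205.0], [270.0, 201.0], [282.0, 199.0], [294.0, 200.0], [306.0, 204.0], [318.0, 212.0], [330.0, 227.0]]
0.04 215 [-0.06  1.69] 0.23 [-0.04 -0.52 26.98]
0.04 225 [-0.09  1.75] 0.26 [-0.1   0.09 27.55]
0.0425 215 [-0.05  2.45] 0.21 [-0.04  0.64 27.35]
0.0425 225 [-0.09  2.48] 0.22 [-0.09  1.26 27.93]
0.045 215 [-0.05  3.2 ] 0.19 [-0.04  1.8  27.72]
0.045 225 [-0.09  3.22] 0.18 [-0.09  2.43 28.31]
```

The wrist view puts the axis at (0.588, −0.0374), with diameter 44.0 mm as a check, and the tongue at −9.4°. The knob sits about 2 mm toward +y in the hand. I'll go above the spindle.

```bash
python3 -c "
from h import *
go(.5862,-.0371,.17,80.6)"
```

```text
t 41.25 turn rotvec [0.001 0.    0.025] then shift cm [-0.36 -9.22  8.33] | F [-0.4  0.2 -1.9] w 0.0148 q [-13.  28.  66.   0.  86. -96.]
```

Call:
send_rows:
  increments:
    - [[0,0,0,0,0,0.025,0],[0,-3,1.5,0,0,0,0],[0,-3,1.5,0,0,0,0],[0,-2,2,0,0,0,0],[0,-1,2,0,0,0,0]]

```text
time_s: 41.75
tool_pos: [0.5878, -0.034, 0.1831]
orientation: [179.9, 0.0, 80.5]
ft_force: [0.1, -0.5, -1.4]
gripper_width: 0.0147
```

Call:
send_rows:
  increments:
    - [[0,0,0.5,0,0,0,0],[0,0,0.5,0,0,0,0],[0,0,0,0,0,0,0],[0,0,0,0,0,0,0]]

```text
time_s: 42.15
tool_pos: [0.5908, -0.0351, 0.1735]
orientation: [179.9, 0.0, 80.5]
ft_force: [-0.3, 0.7, -1.6]
gripper_width: 0.0147
```

```bash
python3 -c "
from h import *
go(.5862,-.0371,.17,80.6)
c,im=shot('wrist','w29'); cv2.imwrite('pics/w29c.png',cv2.convertScaleAbs(im,alpha=2,beta=10)); c2,i2=shot('scene','s29'); crop(i2,140,170,280,290,5,'s29c')"
```

```text
t 42.15 turn rotvec [ 0.002  0.    -0.001] then shift cm [-0.28 -0.42  0.35] | F [-0.3  0.7 -1.6] w 0.0147 q [-14.  21.  87.   0.  72. -95.]
```

View pics/w29c.png

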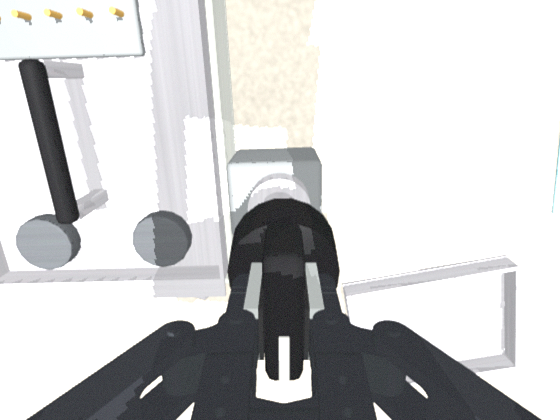

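View pics/s29c.png

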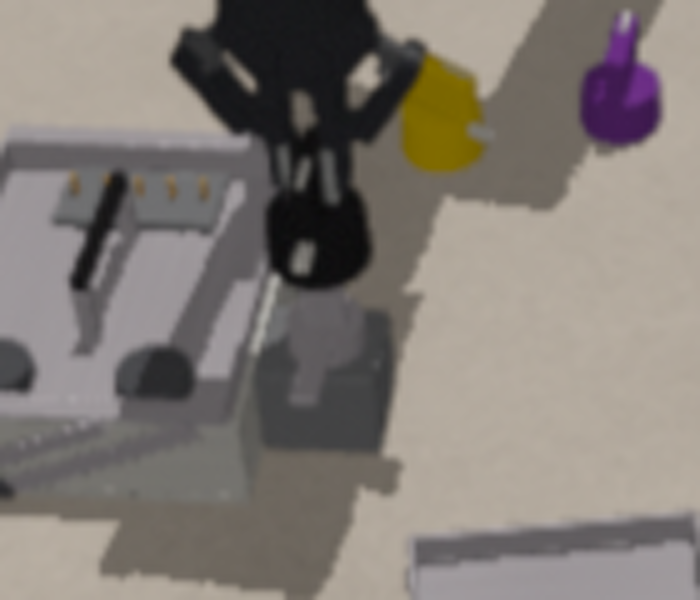

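Call:
send_rows:
  increments:
    - [[-0.28,-0.4,0.5,0,0,0,0],[0,0,0.5,0,0,0,0],[0,0,0.5,0,0,0,0],[0,0,0,0,0,0,0]]

```text
time_s: 42.65
tool_pos: [0.5845, -0.0367, 0.1565]
orientation: [-179.9, -0.0, 80.5]
ft_force: [0.1, 1.3, -2.1]
gripper_width: 0.0146
```

```bash
python3 -c "
from h import *
go(.5862,-.0371,.15,80.6)
s=telemetry.sense(); c,im=shot('wrist','w30'); cv2.imwrite('pics/w30c.png',cv2.convertScaleAbs(im,alpha=2,beta=10))"
```

```text
t 42.65 turn rotvec [-0.002 -0.    -0.001] then shift cm [-0.01  0.17  0.65] | F [ 0.1  1.3 -2.1] w 0.0146 q [-15.  22.  89.   0.  69. -95.]
```

View pics/w30c.png

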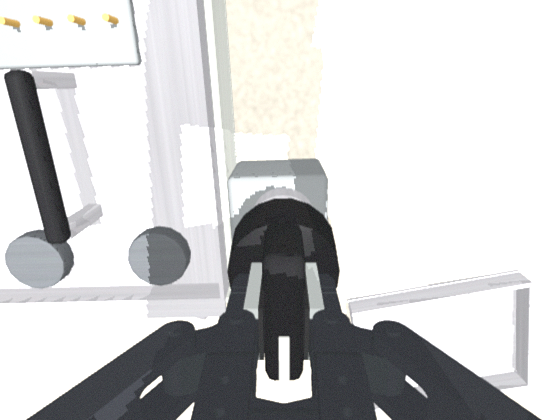

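```bash
python3 -c "
from h import *
im=cv2.imread('pics/w30.png'); o=im[150:240,220:345]; o=cv2.convertScaleAbs(o,alpha=1.6,beta=0); cv2.imwrite('pics/w30d.png',cv2.resize(o,None,fx=6,fy=6,interpolation=cv2.INTER_CUBIC)); go(.5862,-.0371,.15,80.6)"
```

```text
t 42.7 turn rotvec [-0.001 -0.    -0.001] then shift cm [-0.01  0.14  0.7 ] | F [-0.9 -0.2 -1.9] w 0.0148 q [-15.  22.  89.   0.  69. -95.]
```

View pics/w30d.png

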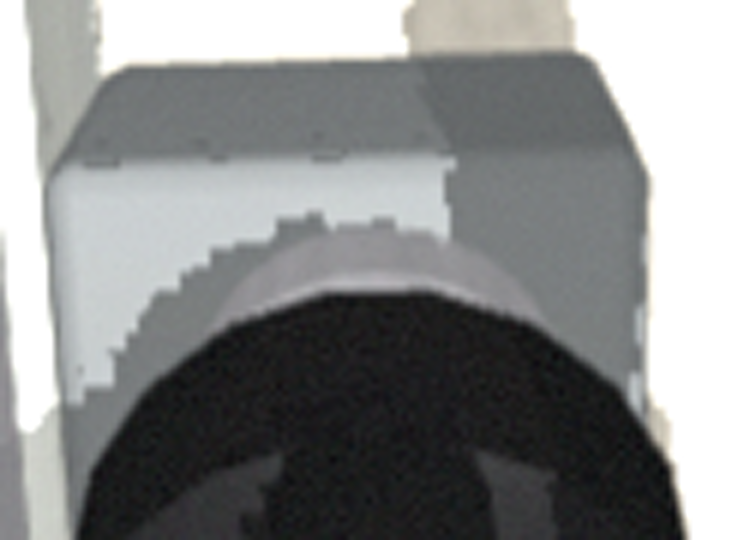

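```bash
python3 -c "
from h import *
s=telemetry.sense(); c=cam('wrist');R=rot(s['orientation']);p=s['tool_pos']
for z in (.062,.08): print(z,(R.T@(c.plane(220+380.5/6-.5,150+228.5/6-.5,z)-p)*1000).round(1))
print((R.T@(np.array([.588,-.0374,.08])-p)*1000).round(1))
for zz in (.04,.0425): print('knob rim',(R.T@(c.plane(220+381.5/6-.5,150+290.5/6-.5,p[2]-zz)-p)*1000).round(1))"
```

```text
0.062 [ -0.3 -17.4  95. ]
0.08 [ -0.3 -22.5  77. ]
[-0.1  3.3 77. ]
knob rim [ -0.2 -27.4  40. ]
knob rim [ -0.2 -26.6  42.5]
```

The knob and shoulder align sideways (both about column 283.5). Fore and aft the knob needs about 1.7 mm along +tool y. I'll correct that and lower gently.

Call:
send_rows:
  increments:
    - [[0,0.17,0.3,0,0,0,0],[0,0,0.3,0,0,0,0],[0,0,0.2,0,0,0,0],[0,0,0,0,0,0,0]]

```text
time_s: 43.1
tool_pos: [0.5866, -0.0371, 0.1492]
orientation: [-180.0, -0.0, 80.6]
ft_force: [-0.2, 0.2, -1.4]
gripper_width: 0.0146
```

```bash
python3 -c "
from h import *
go(.5862,-.0371,.122,80.6)"
```

```text
t 43.1 turn rotvec [-0.001 -0.    -0.001] then shift cm [-0.01 -0.04  2.72] | F [-0.2  0.2 -1.4] w 0.0146 q [-14.  22.  89.   0.  69. -95.]
```

Call:
send_rows:
  increments:
    - [[0,0,0.2,0,0,0,0],[0,0,0.2,0,0,0,0],[0,0,0,0,0,0,0]]

```text
time_s: 43.4
tool_pos: [0.5866, -0.0371, 0.1453]
orientation: [-180.0, -0.0, 80.6]
ft_force: [0.2, 0.4, -1.9]
gripper_width: 0.0146
```

Call:
send_rows:
  increments:
    - [[0,0,0.2,0,0,0,0],[0,0,0.1,0,0,0,0],[0,0,0,0,0,0,0]]

```text
time_s: 43.7
tool_pos: [0.5867, -0.0371, 0.1425]
orientation: [-180.0, -0.0, 80.6]
ft_force: [-0.3, 0.5, -1.3]
gripper_width: 0.0141
```

Call:
send_rows:
  increments:
    - [[0,0,0.3,0,0,0,0],[0,0,0.2,0,0,0,0],[0,0,0,0,0,0,0]]

```text
time_s: 44.0
tool_pos: [0.5866, -0.0371, 0.1372]
orientation: [-180.0, -0.0, 80.6]
ft_force: [0.7, 0.2, -1.7]
gripper_width: 0.0141
```

Call:
send_rows:
  increments:
    - [[0,0,0.3,0,0,0,0],[0,0,0.2,0,0,0,0],[0,0,0,0,0,0,0]]

```text
time_s: 44.3
tool_pos: [0.5866, -0.0371, 0.1322]
orientation: [-180.0, -0.0, 80.6]
ft_force: [-0.5, 0.4, -2.0]
gripper_width: 0.0142
```

It's sliding on freely. I'll continue to the shoulder.

Call:
send_rows:
  increments:
    - [[0,0,0.3,0,0,0,0],[0,0,0.2,0,0,0,0],[0,0,0,0,0,0,0]]

```text
time_s: 44.6
tool_pos: [0.5866, -0.0371, 0.1272]
orientation: [-180.0, -0.0, 80.6]
ft_force: [-1.1, 0.4, -1.5]
gripper_width: 0.0144
```

Call:
send_rows:
  increments:
    - [[0,0,0.2,0,0,0,0],[0,0,0.1,0,0,0,0],[0,0,0,0,0,0,0]]

```text
time_s: 44.9
tool_pos: [0.5867, -0.0371, 0.1245]
orientation: [-180.0, -0.0, 80.6]
ft_force: [0.4, -0.1, -2.3]
gripper_width: 0.0146
```

```bash
python3 -c "
from h import *
go(.5862,-.0371,.122,80.6)
c,im=shot('wrist','w31'); o=im[120:300,200:370]; cv2.imwrite('pics/w31c.png',cv2.resize(cv2.convertScaleAbs(o,alpha=2,beta=10),None,fx=3,fy=3)); c2,i2=shot('scene','s31'); crop(i2,140,170,280,290,5,'s31c')"
```

```text
t 44.9 turn rotvec [-0.    -0.    -0.001] then shift cm [-0.01 -0.05  0.25] | F [ 0.4 -0.1 -2.3] w 0.0146 q [-14.  24.  91.   0.  65. -95.]
```

View pics/w31c.png

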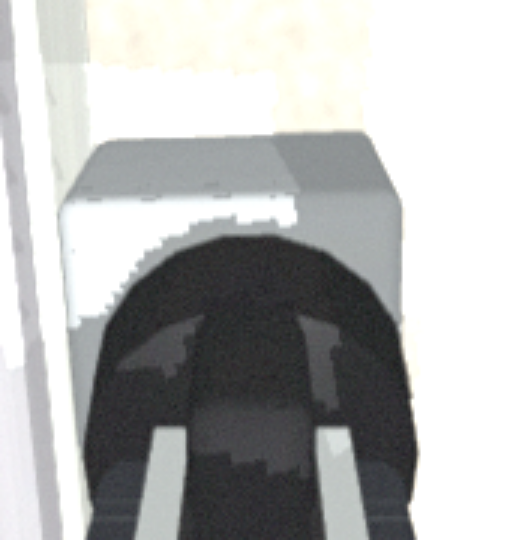

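View pics/s31c.png

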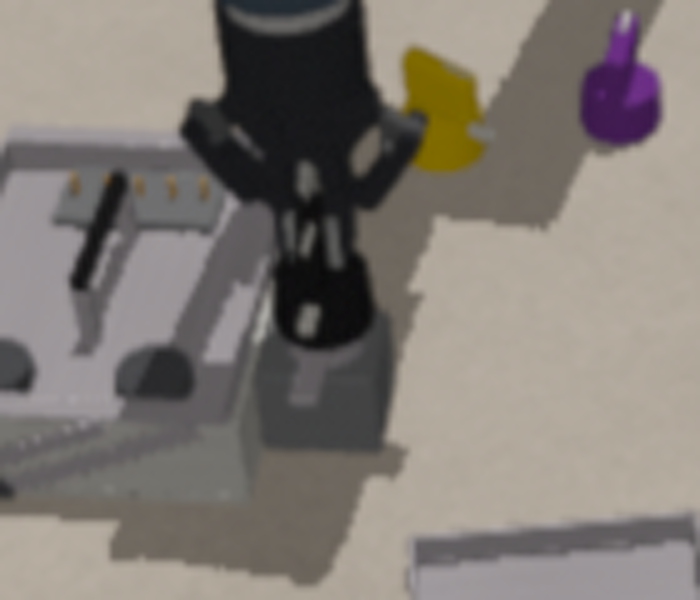

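The knob has slid over the D-shaft with its nose over the tongue and is nearly at the shoulder. I'll finish the push in small steps until there's a force rise.

Call:
send_rows:
  increments:
    - [[0,0,0.1,0,0,0,0],[0,0,0,0,0,0,0]]

```text
time_s: 45.2
tool_pos: [0.587, -0.0372, 0.1238]
orientation: [180.0, -0.0, 80.6]
ft_force: [-0.3, -0.7, -1.3]
gripper_width: 0.0147
```

Call:
send_rows:
  increments:
    - [[0,0,0.1,0,0,0,0],[0,0,0,0,0,0,0]]

```text
time_s: 45.4
tool_pos: [0.587, -0.0372, 0.1237]
orientation: [180.0, 0.0, 80.6]
ft_force: [-1.7, 0.3, 4.4]
gripper_width: 0.0146
```

Call:
send_rows:
  increments:
    - [[0,0,0.1,0,0,0,0],[0,0,0,0,0,0,0]]

```text
time_s: 45.6
tool_pos: [0.5871, -0.0372, 0.1237]
orientation: [179.9, 0.0, 80.6]
ft_force: [-4.1, 0.5, 10.7]
gripper_width: 0.0145
```

The knob stopped at z 0.1237 (underside at 0.080) with the force rising, so it's home. Now I'll turn clockwise, watching torque.

Call:
send_rows:
  increments:
    - [[0,0,-0.15,0,0,0,0],[0,0,0,0,0,0.08,0],[0,0,0,0,0,0.08,0],[0,0,0,0,0,0.08,0],[0,0,0,0,0,0.08,0]]

```text
time_s: 46.1
tool_pos: [0.5883, -0.0372, 0.1238]
orientation: [179.8, -0.1, 62.0]
ft_force: [3.0, 0.3, -0.3]
gripper_width: 0.0148
```

```bash
python3 -c "
from h import *
s=telemetry.sense(); print(s['tool_pos'],s['orientation'],s['ft_force'],s['ft_torque'])"
```

```text
[ 0.58830695 -0.03721044  0.12378464] [ 1.79826681e+02 -7.30016166e-02  6.20438362e+01] [ 2.98942643  0.25863206 -0.30159233] [ 0.15017177 -0.46694266  0.12750094]
```

Call:
send_rows:
  increments:
    - [[0,0,0,0,0,0.1,0],[0,0,0,0,0,0.1,0],[0,0,0,0,0,0.1,0],[0,0,0,0,0,0.1,0],[0,0,0,0,0,0.1,0]]

```text
time_s: 46.6
tool_pos: [0.5887, -0.0369, 0.1238]
orientation: [179.9, -0.2, 33.3]
ft_force: [4.0, 1.4, -0.9]
gripper_width: 0.0144
```

Call:
send_rows:
  increments:
    - [[0,0,0,0,0,0.1,0],[0,0,0,0,0,0.1,0],[0,0,0,0,0,0.1,0],[0,0,0,0,0,0.1,0],[0,0,0,0,0,0.1,0]]

```text
time_s: 47.1
tool_pos: [0.5893, -0.0367, 0.1239]
orientation: [180.0, -0.3, 4.7]
ft_force: [6.2, 2.7, -1.5]
gripper_width: 0.0147
```

```bash
python3 -c "
from h import *
s=telemetry.sense(); print(s['tool_pos'],s['orientation'],s['ft_force'],s['ft_torque'],s['gripper_width'])
c2,i2=shot('scene','s32'); crop(i2,140,170,280,290,5,'s32c')"
```

```text
[ 0.58929556 -0.03673431  0.12386012] [179.9935304   -0.30837845   4.70430438] [ 6.24851384  2.71157481 -1.48965896] [ 0.36439845 -1.12240069  0.17001261] 0.014693154880892048
```

View pics/s32c.png

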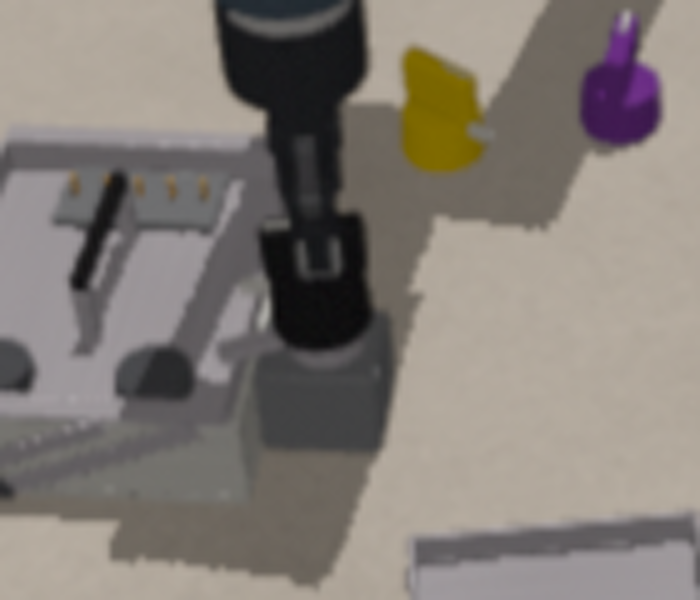

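Call:
send_rows:
  increments:
    - [[-0.1,0,0,0,0,0.07,0],[-0.05,0,0,0,0,0.07,0],[0,0,0,0,0,0.06,0],[0,0,0,0,0,0.04,0]]

```text
time_s: 47.55
tool_pos: [0.5892, -0.0368, 0.124]
orientation: [-179.9, -0.5, -9.0]
ft_force: [8.9, 3.1, -3.4]
gripper_width: 0.0147
```

```bash
python3 -c "
from h import *
s=telemetry.sense(); print(s['tool_pos'],s['orientation'],s['ft_force'],s['ft_torque'],s['gripper_width'])"
```

```text
[ 0.58920249 -0.03681736  0.12397059] [-179.90425118   -0.47002567   -8.95411943] [ 8.85557222  3.06749997 -3.36751232] [ 0.49784596 -1.81723112  0.1230206 ] 0.014723828295860384
```

Call:
send_rows:
  increments:
    - [[0,0,0,0,0,0.03,0],[0,0,0,0,0,0.03,0],[0,0,0,0,0,0,0]]

```text
time_s: 47.85
tool_pos: [0.5892, -0.0369, 0.124]
orientation: [-179.9, -0.5, -12.3]
ft_force: [9.4, 3.3, -3.9]
gripper_width: 0.0148
```

```bash
python3 -c "
from h import *
s=telemetry.sense(); print(s['tool_pos'],s['orientation'],s['ft_force'],s['ft_torque'],s['gripper_width'])"
```

```text
[ 0.58924192 -0.03687244  0.12398058] [-179.87977178   -0.46408571  -12.32120442] [ 9.42734744  3.29410161 -3.92570133] [ 0.4598277  -1.8095451   0.01413348] 0.014773903436873872
```

Call:
send_rows:
  increments:
    - [[0,0,0,0,0,0.03,0],[0,0,0,0,0,0.03,0],[0,0,0,0,0,0,0]]

```text
time_s: 48.15
tool_pos: [0.5893, -0.0369, 0.124]
orientation: [-179.8, -0.5, -15.8]
ft_force: [9.3, 3.3, -4.1]
gripper_width: 0.0143
```

```bash
python3 -c "
from h import *
s=telemetry.sense(); print(s['tool_pos'],s['orientation'],s['ft_force'],s['ft_torque'],s['gripper_width'])
c,im=shot('wrist','w33'); cv2.imwrite('pics/w33c.png',cv2.convertScaleAbs(im,alpha=2,beta=10)); c2,i2=shot('scene','s33'); crop(i2,140,170,280,290,5,'s33c'); c3,i3=shot('top','t33'); crop(i3,340,160,420,230,8,'t33c')"
```

```text
[ 0.58931533 -0.03686666  0.1239957 ] [-179.84854597   -0.46717427  -15.75899125] [ 9.34798227  3.32718285 -4.07328261] [ 0.49342151 -1.80282863  0.07639813] 0.014322595292205578
```

View pics/w33c.png

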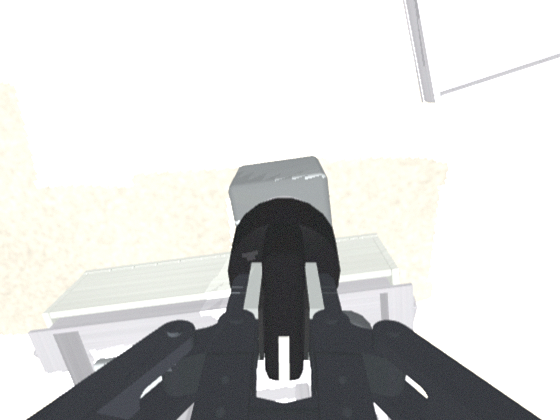

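View pics/s33c.png

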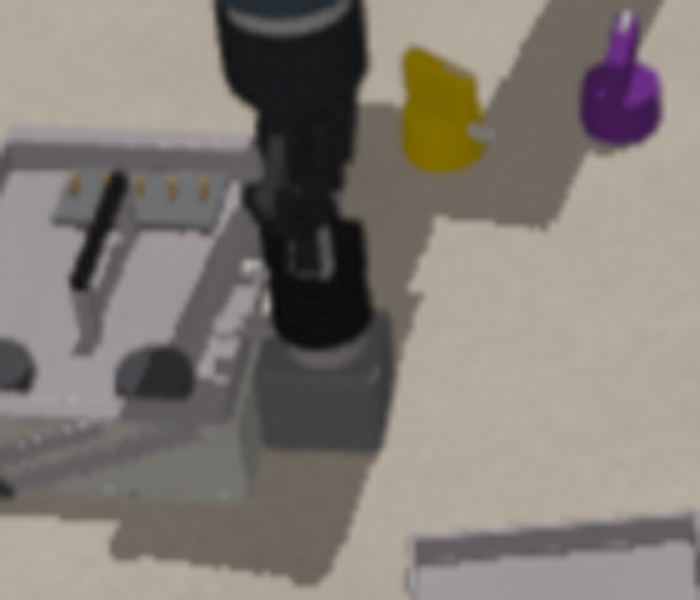

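The knob still turns and the torque stays low: it leads the tongue by its angular play, so the stop isn't reached yet. The tool is pressing sideways toward −x, so I'll relieve that and continue until the torque clearly rises.

Call:
send_rows:
  increments:
    - [[0.25,-0.05,0,0,0,0,0],[0,0,0,0,0,0.03,0],[0,0,0,0,0,0,0]]

```text
time_s: 48.6
tool_pos: [0.5897, -0.0369, 0.1239]
orientation: [-179.9, -0.2, -17.4]
ft_force: [4.3, 2.9, 0.6]
gripper_width: 0.0144
```

```bash
python3 -c "
from h import *
s=telemetry.sense(); print(s['tool_pos'],s['orientation'],s['ft_force'],s['ft_torque'],s['gripper_width'],s['tau'])"
```

```text
[ 0.58968233 -0.03692139  0.12388957] [-179.89969544   -0.20299535  -17.4367098 ] [4.27990055 2.90384856 0.56229152] [ 0.67443954 -0.97843832  0.03493559] 0.014432688724562336 [ -2.14243211 -49.81876731 -23.67869139  -1.48791578   1.41958661
   0.31309468]
```

Call:
send_rows:
  increments:
    - [[0,0,0,0,0,0.03,0],[0,0,0,0,0,0.02,0],[0,0,0,0,0,0,0]]

```text
time_s: 48.9
tool_pos: [0.5897, -0.0369, 0.1239]
orientation: [-179.9, -0.2, -20.3]
ft_force: [3.8, 3.3, 0.1]
gripper_width: 0.0144
```

```bash
python3 -c "
from h import *
s=telemetry.sense(); print(s['tool_pos'],s['orientation'],s['ft_force'],s['ft_torque'],s['gripper_width'],s['tau'])"
```

```text
[ 0.58972466 -0.03692569  0.12389257] [-179.88532267   -0.21158812  -20.27695525] [3.76980837 3.3285415  0.14536686] [ 0.62834613 -0.98910476  0.10067322] 0.014393182941513198 [ -2.18363062 -50.03753543 -23.60859454  -1.51166428   1.49713531
   0.20529524]
```

```bash
python3 -c "
from h import *
c,im=shot('wrist','w34'); o=im[140:300,190:380]; cv2.imwrite('pics/w34c.png',cv2.resize(cv2.convertScaleAbs(o,alpha=1.5,beta=5),None,fx=4,fy=4,interpolation=cv2.INTER_CUBIC)); c2,i2=shot('scene','s34'); crop(i2,150,205,230,265,8,'s34c')
c3,i3=shot('top','t34');crop(i3,340,160,420,230,8,'t34c')"
```

```text
(no output)
```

View pics/w34c.png

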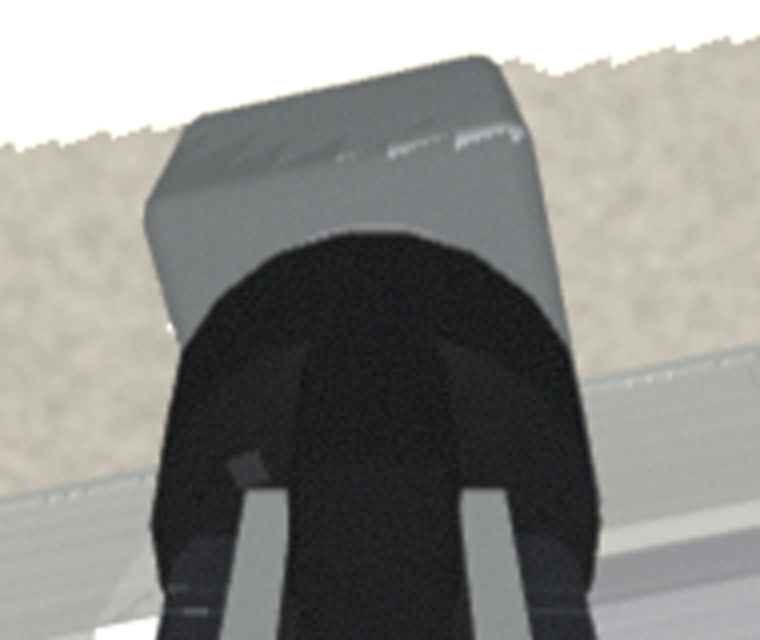

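View pics/s34c.png

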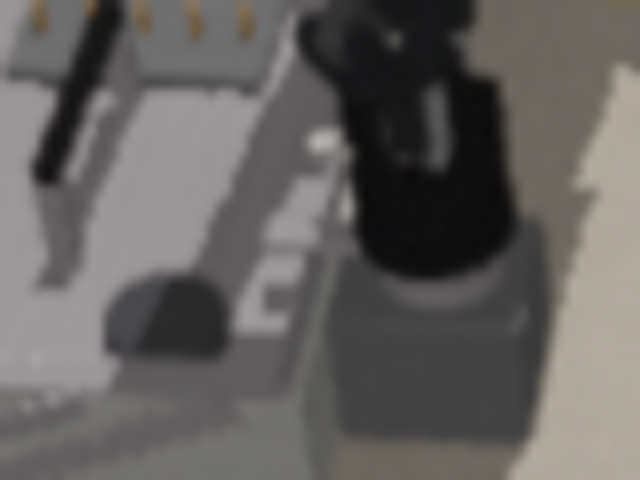

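View pics/t34c.png

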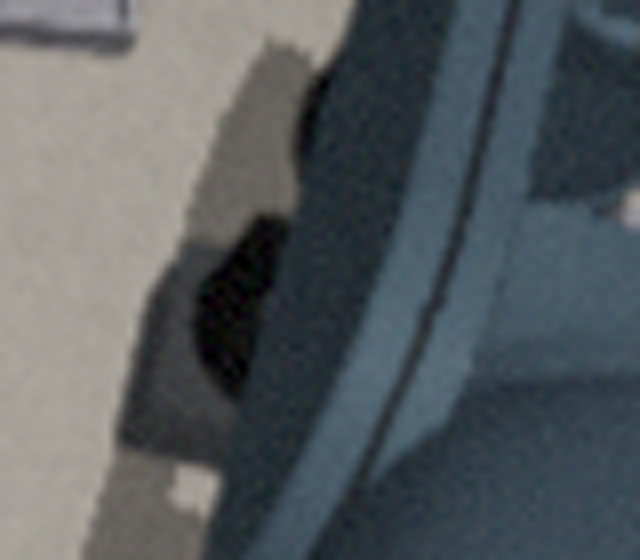

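Run:
```python
from h import *
c=cam('scene'); S=np.array([.588,-.0374])
for a in (-9.4,-95,-100,-105,-110,-60):
    d=np.array([np.cos(np.radians(a)),np.sin(np.radians(a))])
    print(a,[((c.proj([*(S+r*d),.077])-[150,205])*8).round(0) for r in (.03,.045,.062)], 'nose',((c.proj([*(S+.033*d),.1])-[150,205])*8).round(0))
im=cv2.imread('pics/s34.png'); o=cv2.convertScaleAbs(im[205:265,150:230],alpha=2.2,beta=0); cv2.imwrite('pics/s34e.png',cv2.resize(o,None,fx=9,fy=9,interpolation=cv2.INTER_CUBIC))
im=cv2.imread('pics/s32.png'); o=cv2.convertScaleAbs(im[205:265,150:230],alpha=2.2,beta=0); cv2.imwrite('pics/s32e.png',cv2.resize(o,None,fx=9,fy=9,interpolation=cv2.INTER_CUBIC))
```

```text
-9.4 [array([422., 282.]), array([413., 313.]), array([403., 348.])] nose [414. 240.]
-95 [array([354., 222.]), array([311., 222.]), array([263., 221.])] nose [338. 174.]
-100 [array([355., 217.]), array([313., 214.]), array([266., 211.])] nose [340. 169.]
-105 [array([357., 212.]), array([316., 207.]), array([270., 201.])] nose [342. 163.]
-110 [array([360., 207.]), array([320., 199.]), array([276., 190.])] nose [345. 158.]
-60 [array([362., 256.]), array([323., 273.]), array([279., 293.])] nose [348. 211.]
```

View pics/s34e.png

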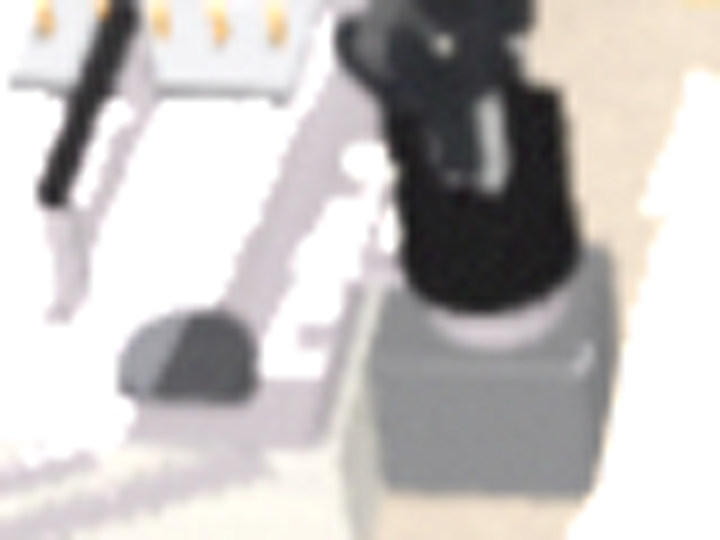

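View pics/s32e.png

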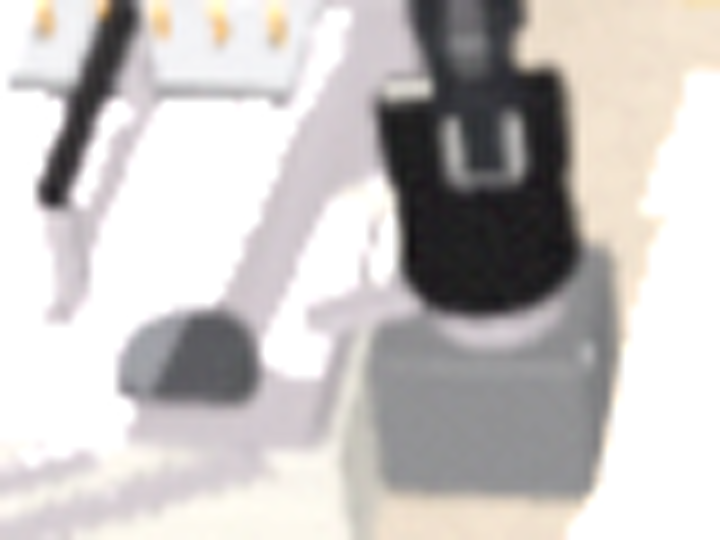

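Run:
```python
from h import *
o=[]
for n in ('s32','s33','s34'):
    im=cv2.imread(f'pics/{n}.png')[215:255,165:215]; g=np.clip((im.astype(float)-70)*1.9,0,255).astype(np.uint8)
    o.append(cv2.resize(g,None,fx=9,fy=9,interpolation=cv2.INTER_CUBIC)[:, :])
cv2.imwrite('pics/cmp.png',np.vstack([np.hstack(o[:1]+o[2:])])[:, :800] if False else cv2.resize(np.hstack([o[0],o[2]]),(800,320)))
```

```text
(no output)
```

View pics/cmp.png

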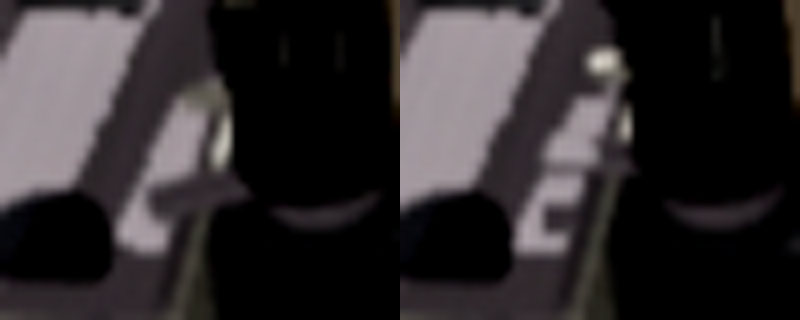

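The tongue, visible as a thin grey band at about (184,236) in the scene view, is near −85° and follows the nose with some lag from the socket play. It needs about −100° for the stop, so I'll keep turning until the torque rises.

Call:
send_rows:
  increments:
    - [[0,0,0,0,0,0.03,0],[0,0,0,0,0,0.03,0],[0,0,0,0,0,0,0]]

```text
time_s: 49.35
tool_pos: [0.5896, -0.0369, 0.1239]
orientation: [-179.9, -0.2, -23.7]
ft_force: [5.9, 2.6, 2.1]
gripper_width: 0.0143
```

```bash
python3 -c "
from h import *
s=telemetry.sense(); print(s['tool_pos'],s['orientation'],s['ft_force'],s['ft_torque'],s['gripper_width'],s['tau'][5])"
```

```text
[ 0.58960973 -0.03691044  0.12389304] [-179.88313267   -0.1925752   -23.7045867 ] [5.86488858 2.59982761 2.10145634] [ 0.61108206 -0.94617328  0.2123049 ] 0.014277905614868094 0.4776225797832012
```

Call:
send_rows:
  increments:
    - [[0,0,0,0,0,0.03,0],[0,0,0,0,0,0.03,0],[0,0,0,0,0,0,0]]

```text
time_s: 49.65
tool_pos: [0.5898, -0.0371, 0.1239]
orientation: [-179.9, -0.2, -27.1]
ft_force: [5.3, 2.1, -0.1]
gripper_width: 0.0146
```

```bash
python3 -c "
from h import *
s=telemetry.sense(); print(s['tool_pos'],s['orientation'],s['ft_force'],s['ft_torque'],s['gripper_width'],s['tau'][5]); shot('scene','s35')"
```

```text
[ 0.58976438 -0.03709729  0.12389698] [-179.89301611   -0.21436294  -27.08615426] [ 5.31419927  2.13640343 -0.10915964] [ 0.48494052 -1.06295334  0.61989708] 0.01464096765408496 0.8878534287214279
```

The torque rose sharply, from 0.1 through 0.21 to 0.62 N m, so this is the stop. I'll check the picture.

Run:
```python
from h import *
o=[]
for n in ('s34','s35'):
    im=cv2.imread(f'pics/{n}.png')[215:255,165:215]; g=np.clip((im.astype(float)-70)*1.9,0,255).astype(np.uint8)
    o.append(cv2.resize(g,None,fx=8,fy=8,interpolation=cv2.INTER_CUBIC))
cv2.imwrite('pics/cmp2.png',np.hstack(o))
```

```text
(no output)
```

View pics/cmp2.png

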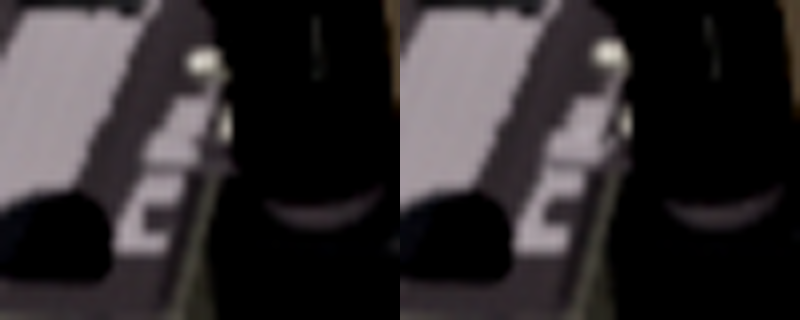

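Call:
send_rows:
  increments:
    - [[0,0,0,0,0,0,40],[0,0,0,0,0,0,40],[0,0,0,0,0,0,40],[0,0,0,0,0,0,40]]

```text
time_s: 50.1
tool_pos: [0.5876, -0.0376, 0.1231]
orientation: [180.0, 0.0, -27.2]
ft_force: [1.2, 0.7, -0.3]
gripper_width: 0.0342
```

Call:
send_rows:
  increments:
    - [[0,0,-2,0,0,0,40],[0,0,-3,0,0,0,40],[0,0,-4,0,0,0,40],[0,2,-4,0,0,0,40],[0,3,-1,0,0,0,40]]

```text
time_s: 50.6
tool_pos: [0.5672, -0.082, 0.2684]
orientation: [-179.9, -0.5, -27.0]
ft_force: [0.7, -0.4, -0.4]
gripper_width: 0.0341
```

Call:
send_rows:
  increments:
    - [[0,4,0,0,0,0,40],[0,0,0,0,0,0,40],[0,0,0,0,0,0,40]]

```text
time_s: 50.9
tool_pos: [0.5464, -0.1182, 0.2632]
orientation: [-180.0, 0.0, -27.3]
ft_force: [-0.1, 0.2, 0.4]
gripper_width: 0.0344
```

```bash
python3 -c "
from h import *
import pickle
go(.589,-.037,.125,-27)
c,im=shot('wrist','w36'); pickle.dump(c,open('w36.pkl','wb')); c2,i2=shot('scene','s36'); crop(i2,150,205,230,265,8,'s36c')"
```

```text
t 50.9 turn rotvec [-0.     0.    -0.005] then shift cm [ 0.11 -9.17 13.82] | F [-0.1  0.2  0.4] w 0.0344 q [-24.  15.  84.   0.  82.   4.]
```

View pics/w36.png

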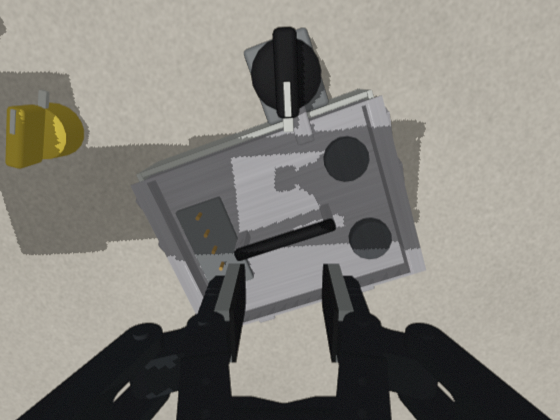

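View pics/s36c.png

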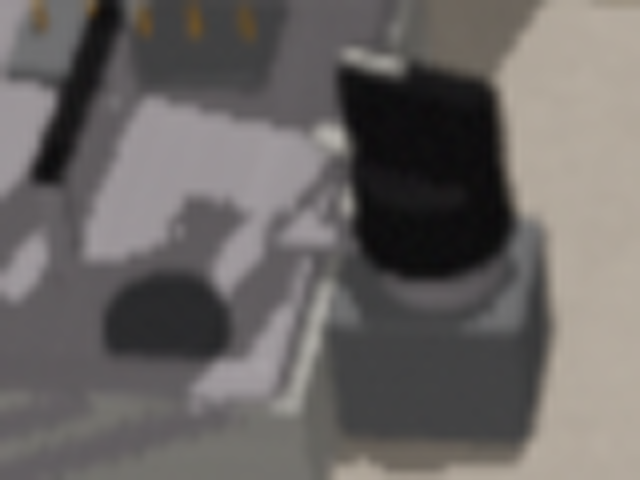

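```bash
python3 -c "
from h import *
im=cv2.imread('pics/w36.png'); crop(cv2.convertScaleAbs(im,alpha=1.7,beta=5),230,20,350,160,5,'w36c')"
```

```text
(no output)
```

View pics/w36c.png

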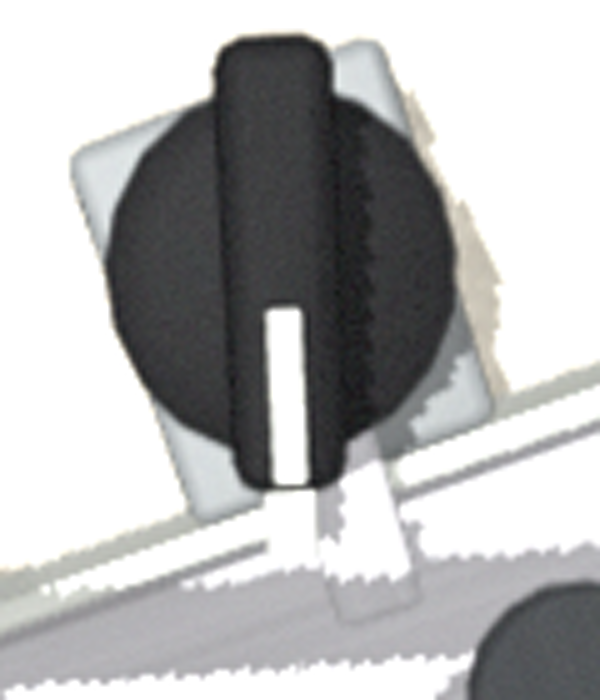

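Run:
```python
from h import *
import pickle
c=pickle.load(open('w36.pkl','rb'))
f=lambda x,y,z:c.plane(230+(x+.5)/5-.5,20+(y+.5)/5-.5,z)[:2]
an=lambda a,b:np.degrees(np.arctan2(*(b-a)[::-1]))
for z in (.072,.077): 
    L=an(f(310,450,z),f(335,610,z));R_=an(f(375,450,z),f(420,595,z)); t=f(378,605,z); print(z,'tongue edges',L,R_,'tip',t, an(np.array([.588,-.0374]),t),np.linalg.norm(t-[.588,-.0374]))
for z in (.152,): print('bar',an(f(273,45,z),f(290,480,z)),np.linalg.norm(f(273,45,z)-f(290,480,z)),(f(273,45,z)+f(290,480,z))/2)
for z in (.116,): l,r=f(107,270,z),f(455,270,z); print('skirt top',(l+r)/2,np.linalg.norm(l-r))
for z in (.116,.126,.141): l,r=f(107,270,z),f(455,270,z); print(z,np.linalg.norm(l-r))
# tray/case edge dir: case rim far edge line (0,585)-(600,400)
print('case x from rim', an(f(55,590,.06),f(600,405,.06)))
```

```text
0.072 tongue edges -107.68948776285113 -98.50590627237129 tip [ 0.57842047 -0.09714474] -99.1093270317962 0.06050786489517504
0.077 tongue edges -107.68948776285129 -98.5059062723712 tip [ 0.57850585 -0.09634082] -99.15056358644182 0.05970057677657831
bar -114.75666484119819 0.05381805452342892 [ 0.58785261 -0.03906896]
skirt top [ 0.58830341 -0.03831452] 0.05241788789305197
0.116 0.05241788789305197
0.126 0.05060686382763015
0.141 0.04789032772949736
case x from rim -8.87796676545216
```

The tongue (tip at crop (378,605)) points to −99.1°, which is about 1.59 rad from the case's x, so it's over the tray's rim at the stop. The nose leads it by roughly 15° from socket play. The knob's height matches home. I'll retreat and check the whole scene.

Call:
send_rows:
  increments:
    - [[-0.9,4,-1.5,0,0,0,40],[-0.9,4,-1.5,0,0,0,40],[-0.9,4,-1.5,0,0,0,40],[-0.9,4,-1,0,0,0,40],[-0.9,4,-1,0,0,0,40]]

```text
time_s: 51.5
tool_pos: [0.4152, -0.275, 0.3285]
orientation: [-180.0, -0.0, -27.0]
ft_force: [0.2, -0.9, 0.0]
gripper_width: 0.0339
```

Call:
send_rows:
  increments:
    - [[-0.9,4,0,0,0,0,40],[-0.9,4,0,0,0,0,40],[-0.9,4,0,0,0,0,40],[0,0,0,0,0,0,40],[0,0,0,0,0,0,40]]

```text
time_s: 52.0
tool_pos: [0.3369, -0.3693, 0.3277]
orientation: [-179.9, 0.0, -27.2]
ft_force: [0.2, -0.1, 0.1]
gripper_width: 0.0343
```

```bash
python3 -c "
from h import *
go(.589,-.037,.125,-27)
c,im=shot('top','t37'); crop(im,340,165,480,305,5,'t37c'); c2,i2=shot('scene','s37'); crop(i2,110,165,290,285,4,'s37c')"
```

```text
t 52.0 turn rotvec [-0.001  0.001 -0.004] then shift cm [  7.37 -41.05  20.27] | F [ 0.2 -0.1  0.1] w 0.0343 q [-60.   7.  85.   0.  89. -33.]
```

View pics/t37c.png

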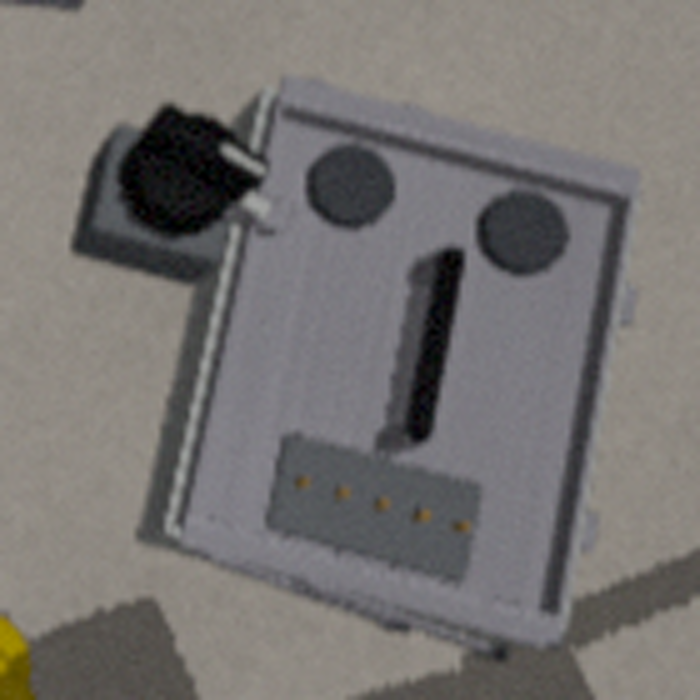

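View pics/s37c.png

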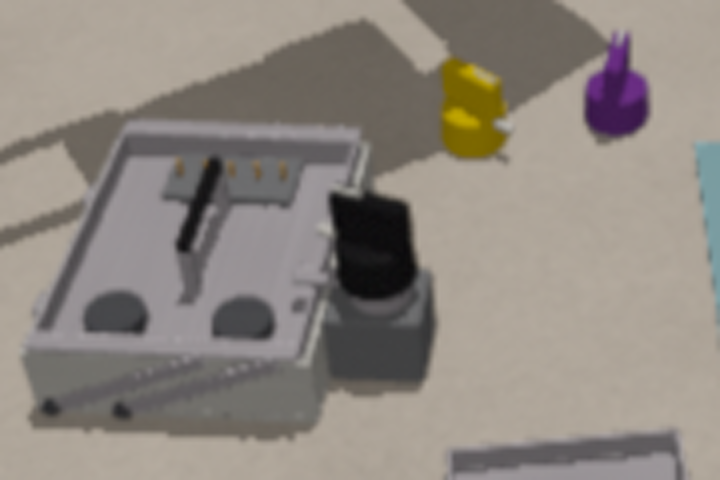

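View pics/t37.png

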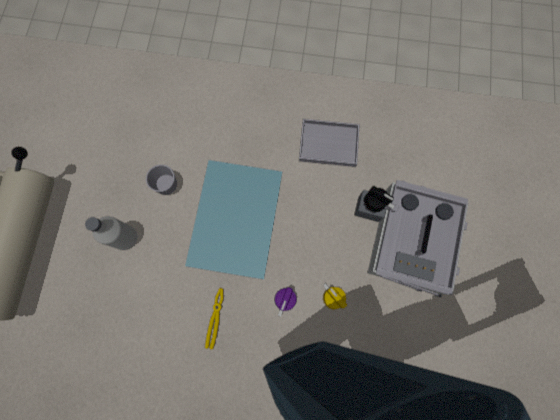

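Run:
```python
from h import *
import pickle
w=pickle.load(open('w36.pkl','rb')); S=cam('scene'); T=cam('top')
wp=(230+290.5/5-.5,20+480.5/5-.5)
print('bar nose end w+s',tri(w,wp,S,(110+336/4-.5,165+192/4-.5)))
print('w+t',tri(w,wp,T,(340+262/5-.5,165+168/5-.5)))
im=cv2.imread('pics/s37.png'); crop(cv2.convertScaleAbs(im,alpha=1.5,beta=0),175,200,235,260,10,'s37d')
im=cv2.imread('pics/t37.png'); crop(cv2.convertScaleAbs(im,alpha=1.5,beta=0),350,180,410,230,12,'t37d')
```

```text
bar nose end w+s (array([ 0.5763126 , -0.06341305,  0.14450923]), np.float64(0.0013638346066555693))
w+t (array([ 0.5772787 , -0.0620517 ,  0.15907485]), np.float64(0.002029530308592114))
```

View pics/s37d.png

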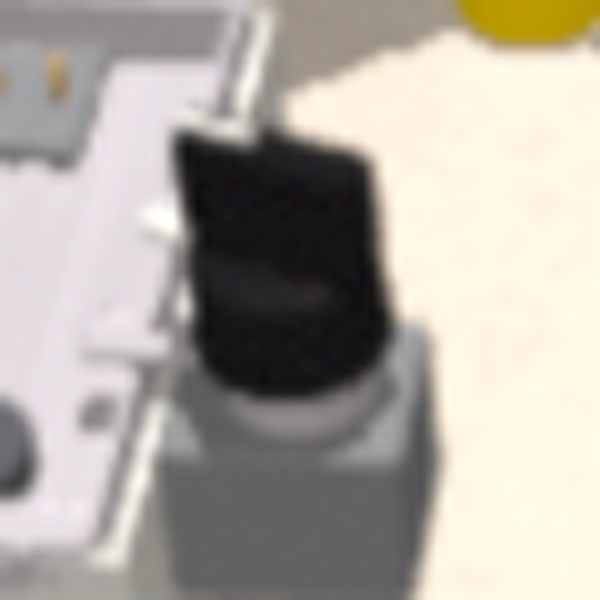

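View pics/t37d.png

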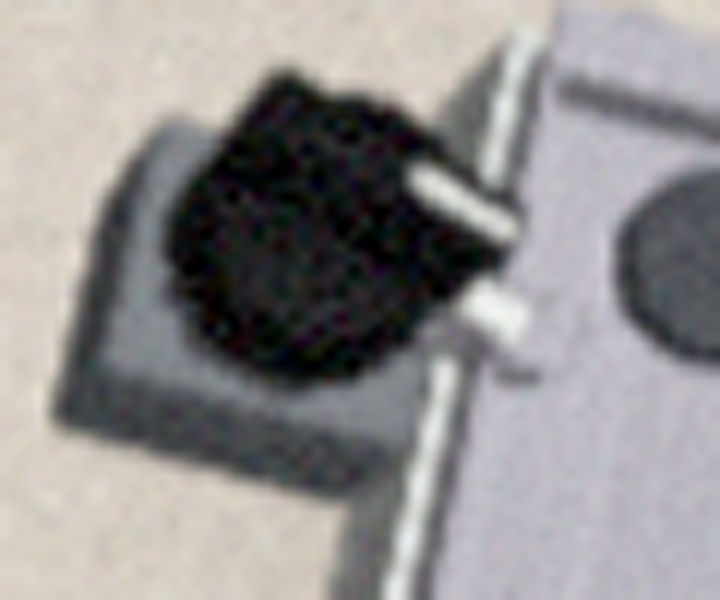

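The final views agree. The tray is down. The tongue reaches over the rim at scene pixel (184,234). The knob stands upright with its bar top at about 0.150 m from two views (0.152 = home, and it would be 0.177 if unkeyed). The bottle, cup, steel tray and look-alikes are untouched. I'll hand in.

```bash
python3 -c "
from h import *
print(telemetry.sense()['time_s']); print(manip.finish_job())"
```

```text
52.1
the job is handed in; nothing more can be done
None
```

The case is packed, the tray is down, and the knob is on the spindle and turned clockwise to its stop. I handed the job in at 52 s.

**What I did:** I swung the tray aside to its stop and laid all three instruments (two forceps and the syringe) flat in the compartment. After lowering the tray, I keyed the black knob onto the D-shaft with its nose over the tongue and turned it until the torque jumped from about 0.1 to 0.6 N m.

**Last checks:**
- **Tongue:** it points to about −99°, roughly 1.59 rad from the case's x, so it lies over the tray's rim.
- **Knob height:** two views put the bar top at 0.1445 m and 0.159 m. The mean is close to the 0.152 m expected when home and clear of 0.177 m when unkeyed. While I pushed it on, the underside stopped at 0.080 m.
- **Other things:** the mat is empty, and the bottle, cup, steel tray and look-alikes stand where they were.

**Disagreements:**
- The knob's nose ended about 15° ahead of the tongue. I took this as play in the socket, but it is more than the stated 0.1 rad fit.
- The wrist views showed the knob's skirt as about 53 mm across, against the stated 58 mm, both on the table and on the spindle.
- Seating the tray peaked at 57 N at the wrist, through the fingers gripping the handle, which is above the 40 N allowed for the arm or gripper body. I eased it off at once.

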